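# Sort the lens-pedestal jacking bolts on the thread gauge

### The job

Two hex-headed jacking bolts of the lens pedestal, one with a coarse and one with a fine thread, lie in the wooden rack. Lay each bolt gently, without dropping it, along the row of the notched gauge plate whose pitch matches its thread, roughly centred on the row, so that its threads drop fully into the notches and it lies level, then let go of it. Do not disturb the lens stand, prism, burner cover and loupe.

Things in the scene. Friction and masses are not known exactly. Their poses are not given: they have to be found in the camera images.
- coarse_bolt_mid (a point): Coarse-threaded steel bolt, about 0.5 kg: point on its axis half-way along the thread, x along the axis towards the hex head. Thread 30 mm over the crests, 110 mm long, as ridges square to the axis every 10 mm; crests 3.2 mm wide at x = +-5, +-15 .. +-45 mm, grooves 5.5 mm deep, so x = 0 is mid-groove. It starts level in a notch of the rack, axis 45 mm above the bench; which bolt is in which notch varies.
- fine_bolt_mid (a point): Fine-threaded steel bolt, the same in size, weight and look except its thread: ridges every 6 mm, crests 1.8 mm wide at x = +-3, +-9 .. +-51 mm, grooves 3.5 mm deep; x = 0 is mid-groove. Same point and axes, also starting in the rack. Both bolts: head 36 mm across flats, from x = 55 to 69 mm; balance point about x = 12 mm.
- coarse_row (a point): Coarse row of the gauge (brass comb): where the coarse bolt's mid-thread point comes when seated and centred, 45 mm above the bench; x along the row, z up. A bar 72 mm long, 21 mm wide, its top a 120 degree V crossed by 7 upright teeth every 10 mm (2.4 mm thick, 4.5 mm high, one at x = 0). A bolt standing on the teeth lies 5 mm too high: shift it along the row by up to half a pitch until it drops in.
- fine_row (a point): Fine row of the gauge (grey steel comb): the same point for the fine bolt, 45 mm above the bench, same axes. The same bar, with 11 teeth every 6 mm (1.6 mm thick, 3 mm high, one at x = 0); a bolt standing on the teeth lies 3.5 mm too high. In both rows the seated crests rest on the V between the teeth and the teeth reach 39 mm above the bench; the head may point either way, free past the bar's end.
- gauge: The fixed gauge plate: a dark steel base 120 x 180 x 10 mm carrying the two rows, parallel, 100 mm apart, along its x (coarse row at y = +50 mm, fine row at y = -50 mm). Origin at the centre of its underside, on the bench. It may stand left or right of the rack.
- rack: Fixed wooden rack, base 130 x 190 x 10 mm, origin at the centre of its underside. Two cross boards, 12 mm thick, 40 mm high, at x = +-42 mm, each with two notches 34 mm wide and 10 mm deep at y = +-50 mm, in which the bolts lie along x. Between the boards the bolts are free on both sides.
- lens_stand: Bystander: small loose brass lens stand with a black bakelite knob on its side, foot 100 mm across, 185 mm tall, origin under the foot.
- prism: Bystander: violet-tinged triangular glass prism 110 mm long, 45 mm sides, lying on a face; origin at the centre of its underside.
- burner_cover: Bystander: domed copper burner cover, 96 mm across, 75 mm tall; origin at the centre of its underside.
- loupe: Bystander: chrome loupe standing on end, 42 mm across, 44 mm tall; origin at the centre of its underside.

How it is judged:
At the end, for the whole second after the job is handed in: Each bolt lies in the row of its own pitch: the middle of its thread within 1.5 mm in height and 3 mm sideways of the row's point and within 14 mm of it along the row, its axis within 0.04 rad of the row's; both bolts at rest and let go (z of coarse_bolt_mid in the frame of coarse_row between -0.0015 and 0.0015 m and y of coarse_bolt_mid in the frame of coarse_row between -0.003 and 0.003 m and x of coarse_bolt_mid in the frame of coarse_row between -0.014 and 0.014 m and angle between the x axis of coarse_bolt_mid and the x axis of coarse_row, either way round below 0.04 rad and linear speed of each of coarse_bolt, fine_bolt below 0.02 m/s and angular speed of each of coarse_bolt, fine_bolt below 0.2 rad/s and contact force between each of coarse_bolt, fine_bolt and the fingers below 0.1 N and z of fine_bolt_mid in the frame of fine_row between -0.0015 and 0.0015 m and y of fine_bolt_mid in the frame of fine_row between -0.003 and 0.003 m and x of fine_bolt_mid in the frame of fine_row between -0.014 and 0.014 m and angle between the x axis of fine_bolt_mid and the x axis of fine_row, either way round below 0.04 rad); the robot touches nothing.
It fails at once if the lens stand, prism, burner cover or loupe is shifted by more than 20 mm or tipped over (distance of any of lens_stand, prism, burner_cover, loupe from where it was at the start of the episode above 0.02 m or angle between any of lens_stand, prism, burner_cover, loupe's own z axis and vertical above 0.4 rad).
It fails at once if a bolt is dropped or slammed on the gauge: it moves faster than 0.5 m/s within 30 mm of a row's point ((linear speed of coarse_bolt above 0.5 m/s and (distance between coarse_bolt_mid and coarse_row below 0.03 m or distance between coarse_bolt_mid and fine_row below 0.03 m)) or (linear speed of fine_bolt above 0.5 m/s and (distance between fine_bolt_mid and coarse_row below 0.03 m or distance between fine_bolt_mid and fine_row below 0.03 m))).
It also fails if it takes over 72 s, if anything falls off the work surface, if the arm or the gripper's body presses on something with over 40 N, if the wrist force passes 120 N, or if a joint passes its speed limit or range.

### The arm

A 6-joint arm with a two-finger parallel gripper is mounted at the origin on the work surface. World frame = base frame: x ahead of the robot, y to its left, z up, the work surface at z = 0. Lengths are in m, angles in rad, forces in N, time in s.
With the tool pointing down it reaches from about 0.35 to 0.975 m from the base axis. Payload 17.4 kg.
Tool frame: the origin (TCP) lies on the front face of the gripper's body, between the roots of the fingers; the fingertips stand 73 mm ahead of it and the grasp point (between the pads) lies 54 mm ahead of it (robot.finger_overhang is the distance from the TCP to the fingertips, in m); z points along the fingers, x is the direction in which the jaws open and shut, and the axes are right-handed (so a half turn about z gives the same grasp; the last joint's range is limited). The gripper opens to 85 mm and grips with 20 to 120 N. Pads are 22 mm wide; open, the fingers measure 114 mm over their backs; the gripper's body (76 mm by 85 mm) begins 54 mm behind the grasp point. The pads swing forward as they close: fully open they stand 13 mm farther back than shut.
Start: joints at [1.084, 0.116, 1.442, -0, 1.584, -0.038], TCP at [0.293, 0.608, 0.304] pointing down, gripper open.
Joint ranges: [-2.83, 2.83], [-0.83, 2.19], [0.07, 2.5], [-1.14, 4.28], [0.01, 3], [-2.97, 2.97]. Speed limits (rad/s): [1.89, 1.89, 2.22, 3.14, 3.14, 3.14].

### API

Orientations are given as a unit quaternion [w, x, y, z].
In Python, from bench import status, viewer, robot gives the robot as it stands.
- The arm moves only by the shell command python3 -m creep 'ROWS' [FORCE]. ROWS is JSON, a list of rows, each a list of 3 entries, a list of its own where there are three numbers: the shift along the tool's x, y, z in m, then the turn, a rotation vector about the tool's x, y, z in rad, then the opening, from 0 (shut) to 1 (fully open). In form: [[[x, y, z], [ax, ay, az], fingers], ...]. A call has 1 to 20 rows; each row is the pose to reach, as a shift and turn from the pose commanded when the call began, along the tool's axes at that moment; what a row does not reach only later rows make up. A row lasts 1/8 s, in which the tool goes at most 62.5 mm and 10.7 degrees, less where a joint would pass 70% of its speed; a pose out of reach is approached as far as the arm can. A call with a gripper value outside its range is refused whole. The fingers move at their own pace and stop on an object; FORCE is the grip in N (left out, the last holds). Time passes only in rows, so rows that repeat a pose let the fingers close. It gives the time, the measured TCP pose, the force and the opening at its end, in the units of the state.
- status.observe(): the state, without advancing time (a new reading comes with each control period).
- viewer.get_image(name): name is "scene" or "top" or "wrist"; returns a dict with "color" (384x512x3 uint8, red, green, blue), "vfov" (degrees; the focal length in pixels is half the picture's height over the tangent of half this angle, whatever the lens; pixels are square), "cx", "cy" (the principal point, pixels), "view" (4x4, takes a point from world to camera coordinates); the wrist camera has in their place "hand_eye" (4x4, takes a point from camera to tool coordinates, whose origin is the TCP and whose axes are the tool frame's). Camera axes: x right, y down, z forward; pixel columns grow to the right and rows downward; lengths in m; the calibration is good to about 2 mm. A picture is of the moment at which its call begins: read the wrist's pose just before it. There is no depth.
- robot.job_done(): hands the job in, once; it reports no verdict.
The state is a dict: "time": time; "joints": joint angles; "qd": joint speeds; "tau": joint torques, N m; "tcp_pos": TCP position; "tcp_rot": TCP orientation; "force": force on the tool from outside, world axes, zero at the start; "moment": the same for the moment, N m; "opening": finger opening in m.
Only numpy, scipy, OpenCV 4.12 (cv2) and the standard library are available. Lean on these libraries where they do the work, as an engineer would, in place of code of your own. Each camera call takes 0.05 s, during which the arm holds its last target.

## Working session

There is one attempt and no reset: what is moved stays moved. The work goes in short steps, Python scripts to look and compute and a shell command to move; the robot and the scene stay as the last step left them, time stands still between calls to the robot, and variables do not carry over. Pictures are saved under pics/ and viewed, and the job is handed in when it is done.

```bash
ls; mkdir -p pics; python3 - <<'E'
from bench import status, viewer, robot
import cv2, numpy as np
s=status.observe(); print(s)
for n in ["scene","top","wrist"]:
    im=viewer.get_image(n); cv2.imwrite(f"pics/{n}0.png",im["color"][:,:,::-1])
    print(n,{k:v for k,v in im.items() if k!="color"})
E
```

```text
pics
{'time': 0.0, 'joints': array([ 1.08419267e+00,  1.16461280e-01,  1.44225004e+00, -2.91745798e-06,
        1.58400831e+00, -3.78252046e-02]), 'qd': array([-0.0009359 ,  0.00027358,  0.00035483,  0.00030861,  0.00015545,
       -0.00073876]), 'tau': array([-1.20585268e-03, -7.31977701e+01, -6.32486057e+01,  1.09183457e-04,
        6.40418613e-03,  7.46707315e-06]), 'tcp_pos': array([0.29283243, 0.60805287, 0.30318824]), 'tcp_rot': array([ 2.82804666e-04,  8.46718622e-01,  5.32040655e-01, -4.87382568e-04]), 'force': array([-0.60572167, -0.11524125,  0.59069474]), 'moment': array([ 0.05558807,  0.00705087, -0.03983107]), 'opening': 0.08547126807952694}
scene {'vfov': 52.054223497940875, 'cx': 258.3280082706831, 'cy': 188.5859072420458, 'view': array([[ 0.85052673,  0.52588465, -0.00704384, -0.49102017],
       [ 0.35036416, -0.57653974, -0.73813744, -0.15818044],
       [-0.3922362 ,  0.62533772, -0.67461359,  0.9992217 ],
       [ 0.        ,  0.        ,  0.        ,  1.        ]])}
top {'vfov': 52.48298627449475, 'cx': 258.5662632346252, 'cy': 187.7329378129255, 'view': array([[ 0.02032005, -0.99970596,  0.01323224, -0.0041411 ],
       [-0.99182957, -0.0218236 , -0.12568946,  0.56909654],
       [ 0.12594128, -0.01057011, -0.99198138,  0.76252437],
       [ 0.        ,  0.        ,  0.        ,  1.        ]])}
wrist {'vfov': 67.47127610735747, 'cx': 259.9152268502554, 'cy': 189.58659425730517, 'hand_eye': array([[ 9.99999810e-01, -5.77844895e-04, -2.14893683e-04,
         9.08553834e-04],
       [ 6.16261586e-04,  9.46792395e-01,  3.21844342e-01,
        -8.18339682e-02],
       [ 1.74835943e-05, -3.21844413e-01,  9.46792571e-01,
        -6.95441170e-02],
       [ 0.00000000e+00,  0.00000000e+00,  0.00000000e+00,
         1.00000000e+00]])}
```

View pics/scene0.png

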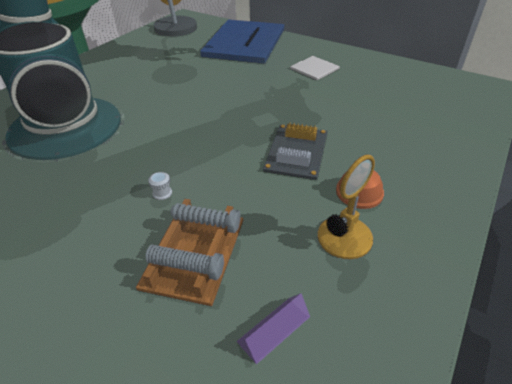

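View pics/top0.png

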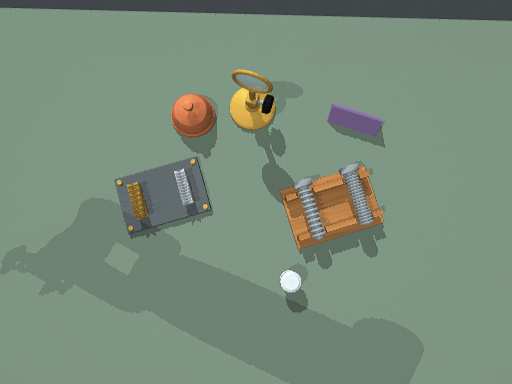

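View pics/wrist0.png

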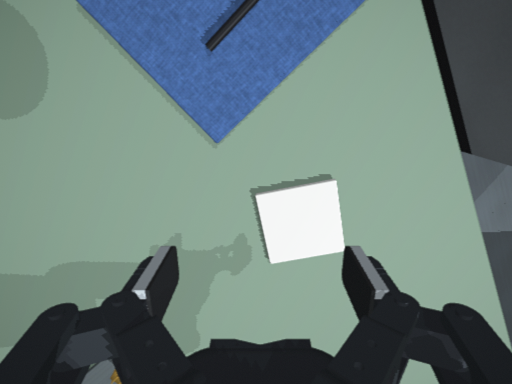

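The top view shows the gauge at about (165,195), with the brass row on the left and the grey row on the right. The rack is at (332,207), the copper cover at (193,113), the lens stand at (252,105), the loupe at (290,282) and the prism at (355,120). I'll enlarge the key areas.

```bash
python3 - <<'E'
import cv2, numpy as np
a=cv2.imread("pics/top0.png")
cv2.imwrite("pics/rackz.png",cv2.resize(a[150:260,270:395],None,fx=6,fy=5.4545,interpolation=cv2.INTER_CUBIC)[:600])
cv2.imwrite("pics/gaugez.png",cv2.resize(a[150:245,105:225],None,fx=6,fy=6,interpolation=cv2.INTER_CUBIC))
b=cv2.imread("pics/scene0.png")
cv2.imwrite("pics/rackzs.png",cv2.resize(b[190:310,130:260],None,fx=5,fy=5,interpolation=cv2.INTER_CUBIC))
E
```

```text
(no output)
```

View pics/rackz.png

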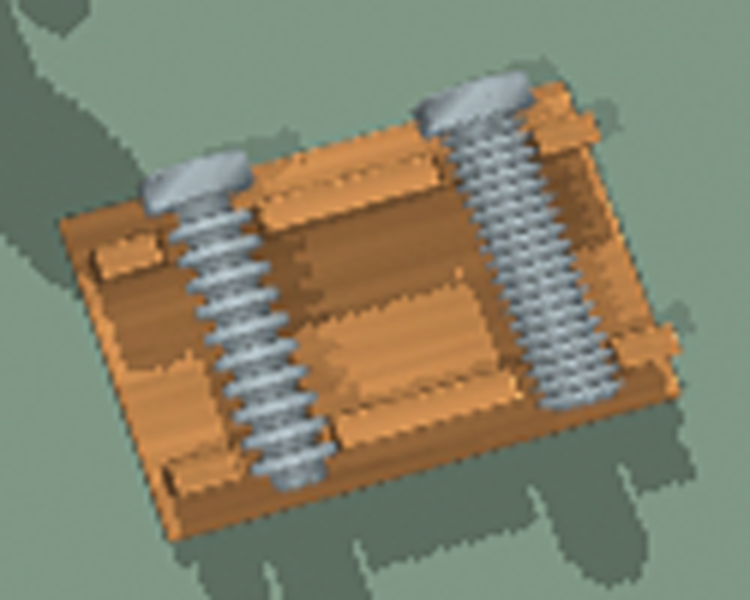

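View pics/gaugez.png

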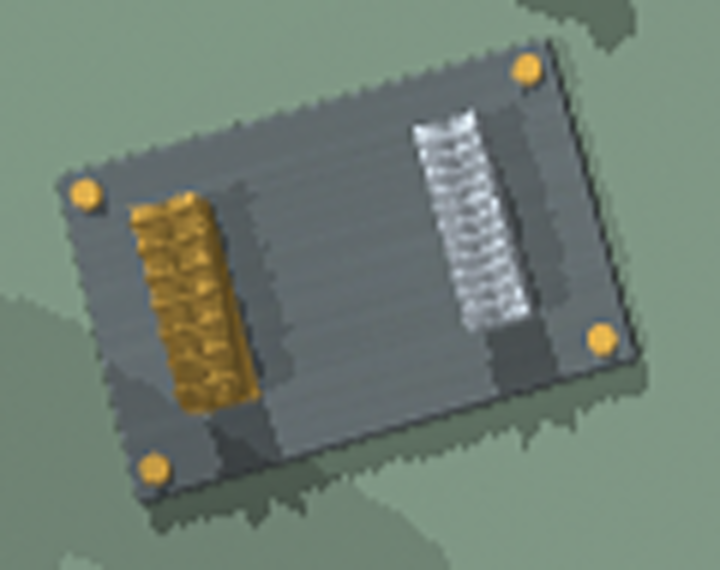

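View pics/rackzs.png

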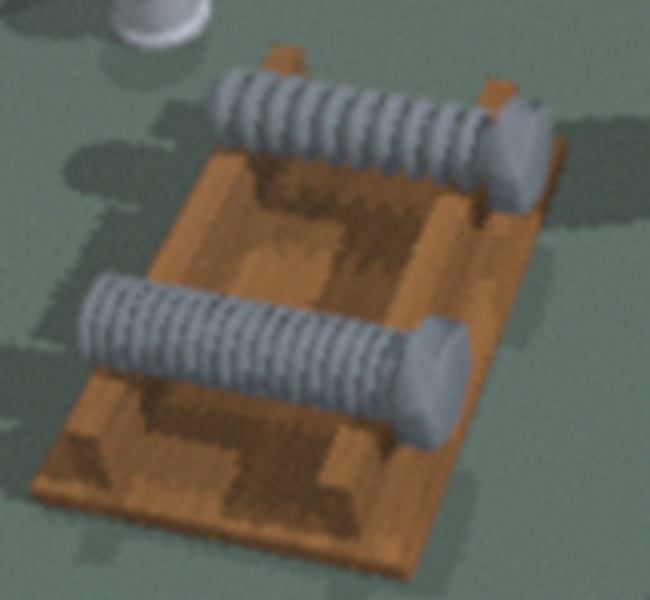

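The zoom shows the coarse bolt in the left notch and the fine bolt in the right one, both with heads pointing away from the robot. The gauge has brass on the left and grey on the right. Next I'll get rough positions by casting rays.

```bash
cat > h.py <<'E'
import numpy as np, cv2
from scipy.spatial.transform import Rotation as R
def cam(im):
    f=192/np.tan(np.radians(im["vfov"]/2)); return np.array([[f,0,im["cx"]],[0,f,im["cy"]],[0,0,1.]])
def T_cw(im,s=None):  # camera->world
    if "view" in im: return np.linalg.inv(im["view"])
    T=np.eye(4); T[:3,:3]=R.from_quat(np.roll(s["tcp_rot"],-1)).as_matrix(); T[:3,3]=s["tcp_pos"]
    return T@im["hand_eye"]
def ray(K,T,px,z):
    px=np.atleast_2d(px).astype(float)
    d=np.c_[px,np.ones(len(px))]@np.linalg.inv(K).T@T[:3,:3].T
    o=T[:3,3]; return o+d*((z-o[2])/d[:,2])[:,None]
def proj(K,T,P):
    P=np.atleast_2d(P); c=(P-T[:3,3])@T[:3,:3]; u=c@K.T; return u[:,:2]/u[:,2:]
def un(c,off,s): return (np.array(c,float)+.5)/s-.5+np.array(off)
E
python3 - <<'E'
from h import *
from bench import viewer,status
im=viewer.get_image("top");K=cam(im);T=T_cw(im)
np.set_printoptions(precision=4,suppress=True)
g=ray(K,T,un([(60,178),(548,40),(640,355),(145,500)],(105,150),6),.01);print("gauge",g,g.mean(0))
for a,b in [(0,1),(1,2),(2,3),(3,0)]: d=g[b]-g[a];print(np.linalg.norm(d),np.degrees(np.arctan2(d[1],d[0])))
s=np.array([6,5.4545])
def U(p): return un(p,(270,150),s)
for n,p in dict(coarse=[(205,200),(300,485)],fine=[(485,125),(580,400)]).items():
    r=ray(K,T,U(p),.045); d=r[0]-r[1]; print(n,r,np.linalg.norm(d),np.degrees(np.arctan2(d[1],d[0])))
r=ray(K,T,U([(62,222),(172,540),(678,395)]),.01);print("rack",r,np.diff(r,axis=0))
print("loupe",ray(K,T,[(290,285)],.02),"stand",ray(K,T,[(252,108)],.01),"cover",ray(K,T,[(193,118)],.02),"prism",ray(K,T,[(355,120)],.02))
s=status.observe();print(R.from_quat(np.roll(s["tcp_rot"],-1)).as_matrix())
E
```

```text
gauge [[0.5837 0.3121 0.01  ]
 [0.6371 0.1427 0.01  ]
 [0.5257 0.106  0.01  ]
 [0.4718 0.2753 0.01  ]] [0.5546 0.2091 0.01  ]
0.17763869336093266 -72.50173422215583
0.1173090891500484 -161.78887129669667
0.17766535566900002 107.65265128062673
0.11778745774272426 18.19557675250054
coarse [[ 0.5729 -0.0837  0.045 ]
 [ 0.4684 -0.116   0.045 ]] 0.1094504619544256 17.15185256533736
fine [[ 0.6034 -0.179   0.045 ]
 [ 0.5013 -0.21    0.045 ]] 0.1066317590634457 16.8841073034722
rack [[ 0.5679 -0.0377  0.01  ]
 [ 0.4467 -0.0775  0.01  ]
 [ 0.5055 -0.2546  0.01  ]] [[-0.1212 -0.0398  0.    ]
 [ 0.0588 -0.1771  0.    ]]
loupe [[ 0.3736 -0.0601  0.02  ]] stand [[0.7466 0.0254 0.01  ]] cover [[0.718  0.1507 0.02  ]] prism [[ 0.7221 -0.1962  0.02  ]]
[[ 0.4339  0.901  -0.0003]
 [ 0.901  -0.4339 -0.0006]
 [-0.0007 -0.     -1.    ]]
```

```bash
cat >> h.py <<'E'
def rel(s,P,yaw):
    """tool-axis shift and tool z turn to bring TCP to P, pointing down, tool y along world yaw(deg)"""
    M=R.from_quat(np.roll(s["tcp_rot"],-1)).as_matrix()
    c,q=np.cos(np.radians(yaw)),np.sin(np.radians(yaw))
    y=np.array([c,q,0]);z=np.array([0,0,-1.]);x=np.cross(y,z)
    G=np.c_[x,y,z]
    return np.round(M.T@(np.array(P)-s["tcp_pos"]),4), np.round(R.from_matrix(M.T@G).as_rotvec(),4)
E
python3 - <<'E'
from h import *
from bench import status
print(rel(status.observe(),(.514,.196,.30),18))
E
```

```text
(array([-0.2754,  0.378 ,  0.0036]), array([-3.000e-04,  6.000e-04, -7.629e-01]))
```

```bash
python3 -m creep '[[[-0.05,0.07,0],[0,0,-0.15],1],[[-0.1,0.14,0],[0,0,-0.3],1],[[-0.15,0.21,0],[0,0,-0.45],1],[[-0.2,0.28,0],[0,0,-0.6],1],[[-0.25,0.34,0],[0,0,-0.763],1],[[-0.275,0.378,0.003],[0,0,-0.763],1],[[-0.275,0.378,0.003],[0,0,-0.763],1],[[-0.275,0.378,0.003],[0,0,-0.763],1],[[-0.275,0.378,0.003],[0,0,-0.763],1],[[-0.275,0.378,0.003],[0,0,-0.763],1],[[-0.275,0.378,0.003],[0,0,-0.763],1],[[-0.275,0.378,0.003],[0,0,-0.763],1]]'
python3 - <<'E'
from h import *
from bench import status,viewer
import pickle
s=status.observe(); im=viewer.get_image("wrist"); pickle.dump((s,im),open("wg.pkl","wb"))
cv2.imwrite("pics/wg.png",im["color"][:,:,::-1]);print(s["time"],s["tcp_pos"],rel(s,(.514,.196,.30),18),s["joints"])
cv2.imwrite("pics/wgz.png",cv2.resize(im["color"][:,:,::-1][60:310,80:430],None,fx=2,fy=2,interpolation=cv2.INTER_CUBIC))
E
```

```text
time: 1.7
tcp_pos: [0.5138, 0.1971, 0.3009]
tcp_rot: [0.0, 0.587, 0.809, 0.0]
force: [0.3, 1.2, 0.0]
opening: 0.0857
1.7 [0.51381913 0.1970787  0.30093737] (array([-0.0011, -0.0002,  0.0009]), array([0.    , 0.    , 0.0012])) [ 3.19900816e-01 -1.56271308e-01  1.71460119e+00 -7.86063708e-06
  1.58323283e+00 -1.56626872e+00]
```

View pics/wg.png

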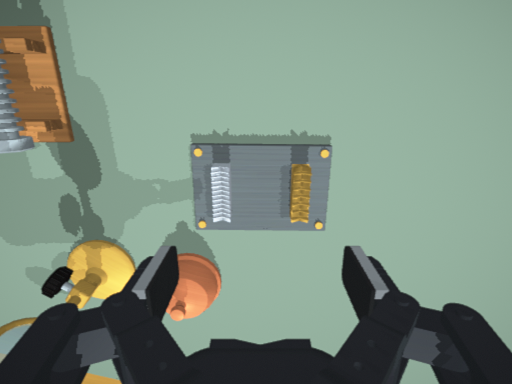

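The wrist view shows the gauge squarely: base x 192–331, y 144–230, grey row at (220,194), brass row at (300,193). I'll measure the bars with colour masks.

```bash
python3 - <<'E'
from h import *
import pickle
np.set_printoptions(precision=4,suppress=True)
s,im=pickle.load(open("wg.pkl","rb"));K=cam(im);T=T_cw(im,s)
c=im["color"];hsv=cv2.cvtColor(c,cv2.COLOR_RGB2HSV)
roi=np.zeros(c.shape[:2],np.uint8);roi[135:240,185:340]=255
def big(m):
    n,l,st,ce=cv2.connectedComponentsWithStats(m);k=1+np.argmax(st[1:,4]);return (l==k).astype(np.uint8),st[k],ce[k]
br=cv2.inRange(hsv,(10,120,40),(30,255,255))&roi
gr=cv2.inRange(hsv,(0,0,135),(179,60,255))&roi
gr=cv2.morphologyEx(gr,cv2.MORPH_CLOSE,np.ones((5,5)))
br=cv2.morphologyEx(br,cv2.MORPH_CLOSE,np.ones((3,3)))
for n,m in (("brass",br),("grey",gr)):
    b,st,ce=big(m);cn=max(cv2.findContours(b,0,2)[0],key=cv2.contourArea)
    box=cv2.boxPoints(cv2.minAreaRect(cn));r=ray(K,T,box,.036)
    print(n,st,ce,box.tolist(),"\n",r, r.mean(0))
    print([np.linalg.norm(r[i]-r[i-1]) for i in range(4)])
# base: not green
g=cv2.inRange(hsv,(0,0,0),(179,255,255))&roi
base=(~cv2.inRange(hsv,(50,45,30),(90,255,255)))&roi
b,st,ce=big(cv2.morphologyEx(base,cv2.MORPH_OPEN,np.ones((3,3))));print(st)
cn=max(cv2.findContours(b,0,2)[0],key=cv2.contourArea);box=cv2.boxPoints(cv2.minAreaRect(cn))
r=ray(K,T,box,.01);print("base",box.tolist(),r,r.mean(0),[np.linalg.norm(r[i]-r[i-1]) for i in range(4)],[np.degrees(np.arctan2(*(r[i]-r[i-1])[[1,0]])) for i in range(4)])
# brass screws
for (u,v) in [(198,153),(325,154),(319,226),(202,225)]:
    p=br[v-7:v+8,u-7:u+8]; M=cv2.moments(p,True);print("screw",ray(K,T,(u-7+M["m10"]/M["m00"],v-7+M["m01"]/M["m00"]),.011))
cv2.imwrite("pics/m.png",cv2.resize(np.hstack([br,gr,base])[130:250],None,fx=.5,fy=1))
E
```

```text
brass [ 290  164   21   59 1044] [299.8151 192.1408] [[289.3235168457031, 221.20590209960938], [292.0814514160156, 163.28961181640625], [310.8484191894531, 164.18328857421875], [308.0904846191406, 222.09957885742188]] 
 [[0.5734 0.2558 0.036 ]
 [0.5011 0.2331 0.036 ]
 [0.4952 0.2547 0.036 ]
 [0.5671 0.279  0.036 ]] [0.5342 0.2557 0.036 ]
[np.float64(0.024052515587839166), np.float64(0.07572577442444402), np.float64(0.02245097117929045), np.float64(0.07588496545728346)]
grey [ 185  135  155  105 9258] [263.6372 200.4811] [[185.0, 135.0], [339.0, 135.0], [339.0, 239.0], [185.0, 239.0]] 
 [[0.508  0.1041 0.036 ]
 [0.4529 0.2731 0.036 ]
 [0.5773 0.3261 0.036 ]
 [0.6395 0.135  0.036 ]] [0.5444 0.2096 0.036 ]
[np.float64(0.1351333027690385), np.float64(0.17775388717983778), np.float64(0.13516113412676387), np.float64(0.2009596230982453)]
[  185   135   155   105 16275]
base [[185.0, 135.0], [339.0, 135.0], [339.0, 239.0], [185.0, 239.0]] [[0.5135 0.0988 0.01  ]
 [0.4542 0.281  0.01  ]
 [0.5882 0.3381 0.01  ]
 [0.6553 0.1322 0.01  ]] [0.5528 0.2125 0.01  ] [np.float64(0.14563762825282034), np.float64(0.1915712412197648), np.float64(0.14566762302721806), np.float64(0.21658083006104703)] [np.float64(-166.75853540068144), np.float64(108.03674204753223), np.float64(23.091680346844758), np.float64(-71.95617155473438)]
screw [[0.5291 0.119  0.011 ]]
screw [[0.4809 0.2717 0.011 ]]
screw [[0.5766 0.3018 0.011 ]]
screw [[0.6248 0.1489 0.011 ]]
```

View pics/wgz.png

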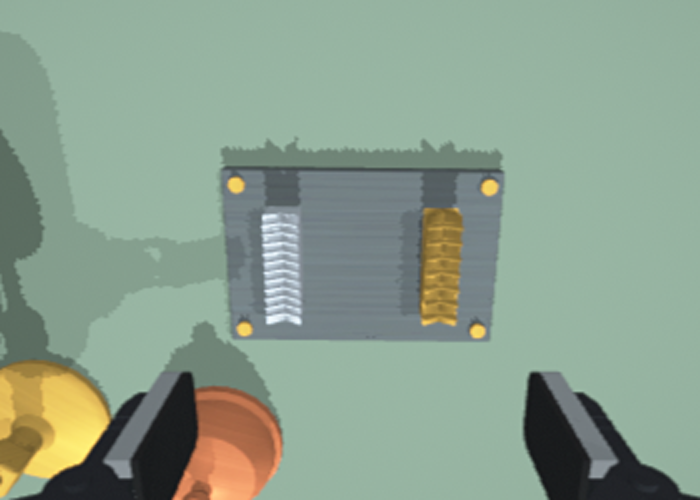

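Casting rays to the four screws gives a 160 × 100 mm rectangle, so the calibration checks out. The gauge centre is (0.5529, 0.2104) and its yaw 17.45°. Next is a view of the coarse bolt.

```bash
python3 - <<'E'
from h import *
from bench import status
print(rel(status.observe(),(.521,-.10,.22),17.45))
E
```

```text
(array([-0.2846, -0.0853,  0.0809]), array([ 0.    , -0.    ,  0.0106]))
```

```bash
python3 -m creep '[[[-0.05,-0.015,0.01],[0,0,0],1],[[-0.1,-0.03,0.02],[0,0,0.01],1],[[-0.15,-0.045,0.03],[0,0,0.01],1],[[-0.2,-0.06,0.045],[0,0,0.01],1],[[-0.25,-0.075,0.06],[0,0,0.01],1],[[-0.275,-0.083,0.075],[0,0,0.01],1],[[-0.285,-0.085,0.081],[0,0,0.01],1],[[-0.285,-0.085,0.081],[0,0,0.01],1],[[-0.285,-0.085,0.081],[0,0,0.01],1],[[-0.285,-0.085,0.081],[0,0,0.01],1]]'
python3 - <<'E'
from h import *
from bench import status,viewer
import pickle
s=status.observe(); im=viewer.get_image("wrist"); pickle.dump((s,im),open("wc.pkl","wb"))
print(s["time"],s["tcp_pos"],s["qd"])
cv2.imwrite("pics/wcz.png",cv2.resize(im["color"][:,:,::-1],None,fx=1.5,fy=1.5,interpolation=cv2.INTER_CUBIC))
E
```

```text
time: 3.0
tcp_pos: [0.5216, -0.1001, 0.2205]
tcp_rot: [0.0, 0.591, 0.806, 0.0]
force: [-0.4, 0.2, -0.7]
opening: 0.0859
3.0 [ 0.52159074 -0.10009344  0.22049419] [-0.00539336  0.00072976  0.00114542 -0.00045343 -0.00157656 -0.00287483]
```

View pics/wcz.png

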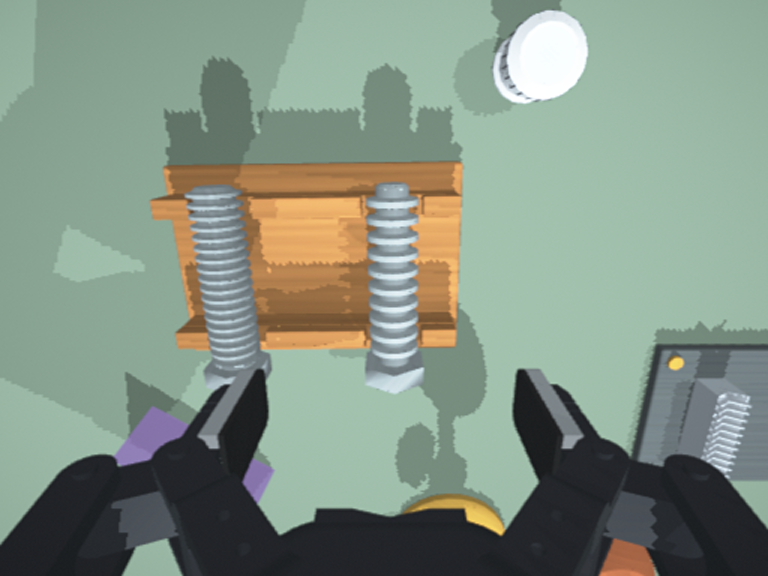

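The coarse bolt's crests run from (392,203) to (397,355) in this 1.5× view, with the head at (394,375). The fine bolt is at (222,270). I'll extract the silhouette profile of the crests at axis height.

```bash
cat >> h.py <<'E'
def bolt(s,im,u0,u1,v0,v1,zax=.045,thr=None):
    """edge profile of the grey bolt; returns per row left/right edge"""
    hsv=cv2.cvtColor(im["color"],cv2.COLOR_RGB2HSV)
    m=cv2.inRange(hsv,(85,0,70),(130,90,255))
    out=[]
    for v in range(v0,v1):
        x=np.where(m[v,u0:u1])[0]
        out.append((v,u0+x.min(),u0+x.max(),len(x)) if len(x) else (v,-1,-1,0))
    return m,np.array(out)
E
python3 - <<'E'
from h import *
import pickle
s,im=pickle.load(open("wc.pkl","rb"))
m,o=bolt(s,im,235,290,118,265)
print([(a,b,c,c-b+1) for a,b,c,d in o.tolist()])
hsv=cv2.cvtColor(im["color"],cv2.COLOR_RGB2HSV);print(hsv[170:180,262],hsv[175,235])
E
```

```text
[(118, -1, -1, 1), (119, -1, -1, 1), (120, -1, -1, 1), (121, -1, -1, 1), (122, 254, 269, 16), (123, 252, 270, 19), (124, 251, 271, 21), (125, 251, 271, 21), (126, 251, 271, 21), (127, 251, 271, 21), (128, 251, 271, 21), (129, 251, 271, 21), (130, 251, 271, 21), (131, 248, 275, 28), (132, 245, 277, 33), (133, 245, 277, 33), (134, 245, 277, 33), (135, 245, 277, 33), (136, 245, 277, 33), (137, 246, 275, 30), (138, 250, 271, 22), (139, 251, 271, 21), (140, 251, 271, 21), (141, 251, 271, 21), (142, 250, 273, 24), (143, 247, 276, 30), (144, 245, 277, 33), (145, 245, 277, 33), (146, 245, 277, 33), (147, 245, 277, 33), (148, 245, 277, 33), (149, 246, 274, 29), (150, 250, 271, 22), (151, 251, 271, 21), (152, 251, 271, 21), (153, 251, 272, 22), (154, 248, 274, 27), (155, 246, 277, 32), (156, 245, 277, 33), (157, 245, 277, 33), (158, 245, 277, 33), (159, 245, 277, 33), (160, 246, 276, 31), (161, 247, 274, 28), (162, 251, 271, 21), (163, 252, 271, 20), (164, 251, 273, 23), (165, 248, 275, 28), (166, 246, 277, 32), (167, 246, 277, 32), (168, 246, 277, 32), (169, 246, 277, 32), (170, 246, 277, 32)
[... 1430 characters left out ...]
(239, 245, 280, 36), (240, 244, 280, 37), (241, 244, 281, 38), (242, 244, 281, 38), (243, 244, 281, 38), (244, 244, 281, 38), (245, 244, 282, 39), (246, 244, 282, 39), (247, 244, 282, 39), (248, 244, 281, 38), (249, 244, 281, 38), (250, 244, 281, 38), (251, 244, 281, 38), (252, 244, 281, 38), (253, 244, 281, 38), (254, 244, 281, 38), (255, 244, 281, 38), (256, 244, 280, 37), (257, 246, 277, 32), (258, 250, 274, 25), (259, 253, 271, 19), (260, 256, 268, 13), (261, 259, 266, 8), (262, -1, -1, 1), (263, -1, -1, 1), (264, -1, -1, 1)]
[[ 97  30 151]
 [ 97  31 220]
 [ 98  19 238]
 [ 98  19 240]
 [ 99  18 239]
 [ 99  31 197]
 [ 99  29 184]
 [ 98  30 186]
 [ 97  29 184]
 [ 96  30 159]] [ 15 144 191]
```

```bash
python3 - <<'E'
from h import *
import pickle
np.set_printoptions(precision=4,suppress=True)
s,im=pickle.load(open("wc.pkl","rb"));K=cam(im);T=T_cw(im,s)
v=np.array([134,146,157.5,168.5,179.5,190.5,200.5,211,220.8,230])
u=np.array([261,261,261,261.5,261.5,261.7,262,262,262,262.5])
P=ray(K,T,np.c_[u,v],.045);x=np.arange(-45,46,10)/1000
px=np.polyfit(x,P[:,0],1);py=np.polyfit(x,P[:,1],1)
print(px,py,"scale",np.hypot(px[0],py[0]),"yaw",np.degrees(np.arctan2(py[0],px[0])));print((P[:,0]-np.polyval(px,x))*1e3)
print(ray(K,T,[(262,176)],.06))
# fine bolt profile
m,o=bolt(s,im,118,178,118,265)
print([tuple(r) for r in o.tolist()])
E
```

```text
[0.9508 0.5188] [ 0.3166 -0.0995] scale 1.002106028231885 yaw 18.41727719664325
[-0.139   0.0607  0.1055 -0.1593 -0.0525  0.251  -0.145   0.2403  0.1967
 -0.3583]
[[ 0.5067 -0.1031  0.06  ]]
[(118, -1, -1, 0), (119, -1, -1, 0), (120, -1, -1, 0), (121, -1, -1, 0), (122, -1, -1, 0), (123, 145, 149, 5), (124, 132, 153, 22), (125, 130, 154, 25), (126, 129, 156, 28), (127, 128, 160, 33), (128, 126, 160, 35), (129, 124, 159, 36), (130, 123, 156, 34), (131, 124, 156, 33), (132, 128, 156, 29), (133, 129, 157, 29), (134, 129, 160, 32), (135, 127, 161, 35), (136, 125, 160, 36), (137, 125, 158, 34), (138, 125, 157, 33), (139, 127, 157, 31), (140, 129, 159, 31), (141, 130, 161, 32), (142, 129, 161, 33), (143, 126, 161, 36), (144, 126, 159, 34), (145, 126, 158, 33), (146, 127, 158, 32), (147, 131, 161, 31), (148, 132, 162, 31), (149, 131, 162, 32), (150, 128, 162, 35), (151, 128, 160, 33), (152, 128, 159, 32), (153, 128, 159, 32), (154, 132, 163, 32), (155, 133, 163, 31), (156, 131, 163, 33), (157, 129, 163, 35), (158, 129, 161, 33), (159, 129, 160, 32), (160, 129, 162, 34), (161, 133, 164, 32), 
[... 1462 characters left out ...]
2, 32), (232, 141, 172, 32), (233, 141, 172, 32), (234, 141, 174, 34), (235, 141, 177, 37), (236, 141, 177, 37), (237, 141, 177, 37), (238, 142, 177, 36), (239, 142, 177, 36), (240, 141, 177, 37), (241, 141, 177, 37), (242, 140, 177, 38), (243, 139, 177, 39), (244, 138, 177, 40), (245, 137, 177, 41), (246, 137, 177, 37), (247, 136, 177, 36), (248, 136, 177, 36), (249, 136, 177, 35), (250, 137, 177, 33), (251, 137, 177, 32), (252, 137, 166, 30), (253, 137, 166, 30), (254, 137, 165, 29), (255, 137, 165, 29), (256, 137, 164, 28), (257, 137, 164, 24), (258, 138, 163, 21), (259, 141, 162, 17), (260, 143, 162, 13), (261, 150, 161, 12), (262, 149, 161, 13), (263, 149, 160, 12), (264, 148, 159, 12)]
```

```bash
python3 - <<'E'
from h import *
from bench import status
print(rel(status.observe(),(.5302,-.0958,.099),18))
E
```

```text
(array([0.0017, 0.0095, 0.1214]), array([ 0.0007,  0.0003, -0.0089]))
```

```bash
python3 -m creep '[[[0.001,0.005,0.03],[0,0,-0.009],1],[[0.002,0.01,0.06],[0,0,-0.009],1],[[0.002,0.01,0.09],[0,0,-0.009],1],[[0.002,0.01,0.115],[0,0,-0.009],1],[[0.002,0.01,0.121],[0,0,-0.009],1],[[0.002,0.01,0.121],[0,0,-0.009],1],[[0.002,0.01,0.121],[0,0,-0.009],1],[[0.002,0.01,0.121],[0,0,-0.009],0],[[0.002,0.01,0.121],[0,0,-0.009],0],[[0.002,0.01,0.121],[0,0,-0.009],0],[[0.002,0.01,0.121],[0,0,-0.009],0],[[0.002,0.01,0.121],[0,0,-0.009],0],[[0.002,0.01,0.121],[0,0,-0.009],0],[[0.002,0.01,0.121],[0,0,-0.009],0],[[0.002,0.01,0.121],[0,0,-0.009],0]]' 60
```

```text
time: 4.92
tcp_pos: [0.5305, -0.0962, 0.0993]
tcp_rot: [0.0, 0.588, 0.809, 0.0]
force: [0.3, -4.0, 6.1]
opening: 0.0275
```

```bash
python3 -m creep '[[[0,0,-0.02],[0,0,0],0],[[0,0,-0.05],[0,0,0],0],[[0,0,-0.08],[0,0,0],0],[[0,0,-0.1],[0,0,0],0],[[0,0,-0.1],[0,0,0],0],[[0,0,-0.1],[0,0,0],0]]'
python3 - <<'E'
from h import *
from bench import status,viewer
import pickle
s=status.observe(); im=viewer.get_image("wrist"); pickle.dump((s,im),open("wc2.pkl","wb"))
print(s["time"],s["tcp_pos"],s["force"],s["opening"])
a=cv2.resize(im["color"][:,:,::-1],None,fx=1.5,fy=1.5,interpolation=cv2.INTER_CUBIC)
cv2.imwrite("pics/wc2z.png",a)
b=viewer.get_image("scene")["color"][:,:,::-1];cv2.imwrite("pics/sc2.png",cv2.resize(b[100:310,110:330],None,fx=2.7,fy=2.7,interpolation=cv2.INTER_CUBIC))
E
```

```text
time: 5.68
tcp_pos: [0.5299, -0.0959, 0.1977]
tcp_rot: [-0.001, 0.588, 0.809, -0.0]
force: [-0.1, -0.5, -4.2]
opening: 0.0279
5.675 [ 0.52991607 -0.09590789  0.19770971] [-0.06748586 -0.50987999 -4.22841537] 0.027937933084307445
```

View pics/wc2z.png

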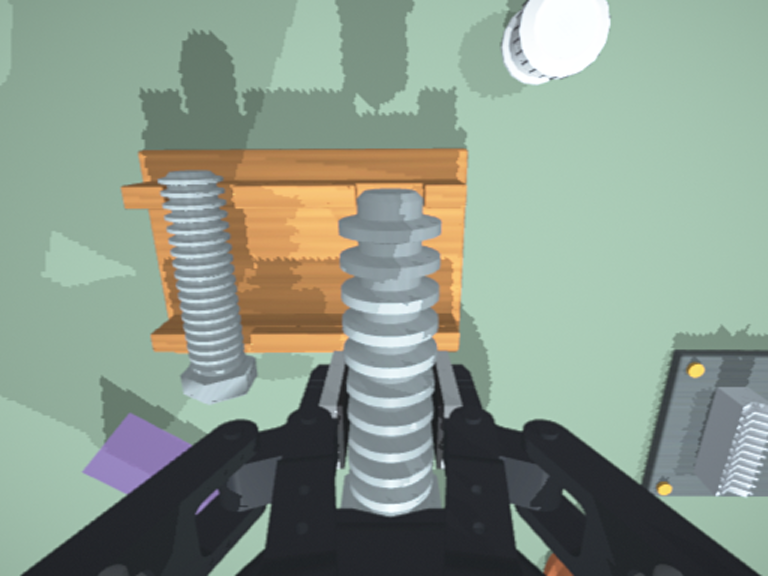

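View pics/sc2.png

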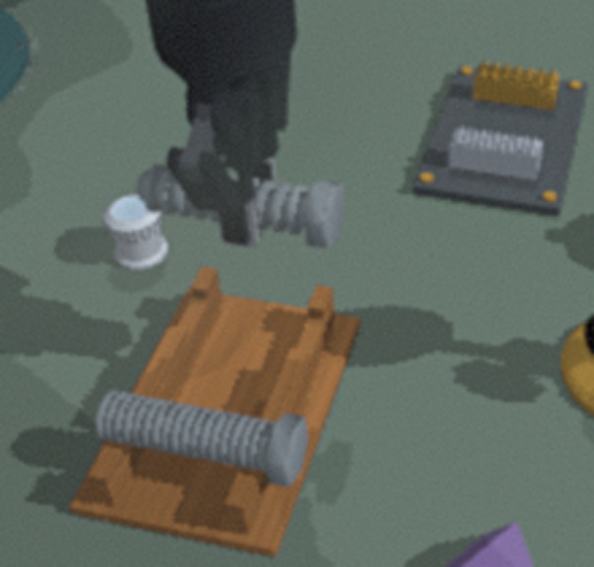

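The coarse bolt is held between the pads, seen at (390,350) in the wrist view, and looks near level in the scene view. I'll check its pose in the tool frame against the no-slip prediction.

```bash
cat >> h.py <<'E'
def held(im,crests,obs_v,obs_w=None,g0=(-.012,.054,0.)):
    """fit tool-frame (y of mid, z of axis, pitch(head down +)) from row (v) of crest edges (silhouette)"""
    from scipy.optimize import least_squares
    K=cam(im);H=im["hand_eye"];Rr=H[:3,:3];t=H[:3,3]
    def pred(g):
        y0,z0,p=g
        out=[]
        for x in crests:
            c=np.array([0,y0+x*np.cos(p),z0+x*np.sin(p)])
            n=np.array([0,np.cos(p),np.sin(p)])
            tc=t-c; tc=tc-n*(tc@n); D=np.linalg.norm(tc); e=tc/D
            q=c+e*(.015**2/D); h=.015*np.sqrt(1-(.015/D)**2)
            a=[]
            for sg in(-1,1):
                P=q+sg*np.array([h,0,0]); k=K@(Rr.T@(P-t)); a.append(k[:2]/k[2])
            out.append([(a[0][1]+a[1][1])/2,a[1][0]-a[0][0]])
        return np.array(out)
    f=lambda g:np.r_[pred(g)[:,0]-obs_v, (0 if obs_w is None else .5)*(pred(g)[:,1]-(obs_w if obs_w is not None else 0))]
    r=least_squares(f,g0,x_scale=(.001,.001,.01),loss="soft_l1")
    return r.x,pred(r.x),pred(g0),r.fun
E
python3 - <<'E'
from h import *
import pickle
s,im=pickle.load(open("wc2.pkl","rb"))
m,o=bolt(s,im,215,305,122,345)
print([tuple(r[:3]) for r in o.tolist()])
x=np.arange(-45,46,10)/1e3
print(held(im,x,np.zeros(10),g0=(-.0121,.0543,0))[2])
E
```

```text
[(122, -1, -1), (123, -1, -1), (124, -1, -1), (125, -1, -1), (126, 254, 264), (127, 244, 275), (128, 242, 277), (129, 242, 278), (130, 241, 279), (131, 240, 280), (132, 239, 281), (133, 238, 281), (134, 238, 281), (135, 239, 281), (136, 239, 280), (137, 239, 280), (138, 239, 280), (139, 239, 280), (140, 239, 280), (141, 239, 280), (142, 239, 280), (143, 238, 281), (144, 235, 285), (145, 230, 290), (146, 228, 291), (147, 226, 293), (148, 226, 293), (149, 226, 293), (150, 226, 293), (151, 226, 293), (152, 227, 293), (153, 227, 293), (154, 227, 293), (155, 227, 292), (156, 227, 292), (157, 229, 290), (158, 232, 287), (159, 235, 283), (160, 239, 280), (161, 239, 280), (162, 240, 280), (163, 240, 280), (164, 239, 281), (165, 236, 284), (166, 232, 288), (167, 230, 290), (168, 228, 291), (169, 228, 292), (170, 227, 292), (171, 227, 292), (172, 227, 292), (173, 227, 292), (174, 227, 292), (175, 227, 292), (176, 228, 292), (177, 227, 292), (178, 228, 291), (179, 228, 291), (180, 229, 289), (181, 232, 287), (182, 233, 285), (183, 236, 282), (184, 237, 282), (185, 236, 284), (186, 233, 287), (1
[... 2272 characters left out ...]
1), (321, 230, 291), (322, 230, 291), (323, 229, 291), (324, 229, 291), (325, 229, 291), (326, 229, 292), (327, 229, 292), (328, 229, 292), (329, 229, 292), (330, 228, 292), (331, 228, 292), (332, 228, 292), (333, 228, 293), (334, 228, 293), (335, 228, 293), (336, 228, 293), (337, 228, 293), (338, 227, 293), (339, 236, 284), (340, 240, 279), (341, 245, 275), (342, 249, 272), (343, 252, 267), (344, 257, 263)]h.py:43: RuntimeWarning: invalid value encountered in sqrt
  q=c+e*(.015**2/D); h=.015*np.sqrt(1-(.015/D)**2)
Traceback (most recent call last):
  File "h.py", line 50, in held
    r=least_squares(f,g0,x_scale=(.001,.001,.01),loss="soft_l1")
ValueError: array must not contain infs or NaNs
```

```bash
python3 - <<'E'
from h import *
import pickle
np.set_printoptions(precision=4,suppress=True)
s,im=pickle.load(open("wc2.pkl","rb"))
x=np.array([-45,-35,-25,-15])/1e3
v=np.array([151.3,173.3,194.5,215]);w=np.array([67.5,65.8,64,62.5])
r=held(im,x,v,w,g0=(-.0121,.0543,0));print(r[0]);print(r[1]);print("noslip",r[2])
# end of bolt & head for tilt cue
E
```

```text
[-0.0114  0.056  -0.0567]
[[151.3446  67.0899]
 [173.3788  65.7133]
 [194.527   64.392 ]
 [214.8414  63.1227]]
noslip [[151.8776  69.3915]
 [174.3383  67.6281]
 [195.6858  65.952 ]
 [216.0007  64.357 ]]
```

```bash
python3 - <<'E'
from h import *
from bench import status
print(rel(status.observe(),(.5492,.2616,.16),17.45))
E
```

```text
(array([0.3341, 0.1286, 0.0377]), array([-0.0017, -0.001 ,  0.0087]))
```

```bash
python3 -m creep '[[[0.03,0.012,0],[0,0,0],0],[[0.07,0.027,0],[0,0,0.009],0],[[0.11,0.042,0],[0,0,0.009],0],[[0.15,0.058,0],[0,0,0.009],0],[[0.19,0.073,0.005],[0,0,0.009],0],[[0.23,0.089,0.01],[0,0,0.009],0],[[0.27,0.104,0.02],[0,0,0.009],0],[[0.3,0.115,0.03],[0,0,0.009],0],[[0.32,0.123,0.035],[0,0,0.009],0],[[0.33,0.127,0.0377],[0,0,0.009],0],[[0.334,0.1286,0.0377],[0,0,0.009],0],[[0.334,0.1286,0.0377],[0,0,0.009],0],[[0.334,0.1286,0.0377],[0,0,0.009],0]]'
python3 - <<'E'
from h import *
from bench import status,viewer
s=status.observe(); print(s["time"],rel(s,(.5492,.2616,.1043),17.45),s["force"])
im=viewer.get_image("wrist");cv2.imwrite("pics/wc3z.png",cv2.resize(im["color"][:,:,::-1],None,fx=1.5,fy=1.5,interpolation=cv2.INTER_CUBIC))
E
```

```text
time: 7.4
tcp_pos: [0.5499, 0.2607, 0.1616]
tcp_rot: [0.0, 0.592, 0.806, 0.0]
force: [0.1, 0.2, -4.4]
opening: 0.0275
7.4 (array([ 0.0011, -0.0005,  0.0573]), array([ 0.0005,  0.0001, -0.0011])) [ 0.09741814  0.22394227 -4.39388486]
```

View pics/wc3z.png

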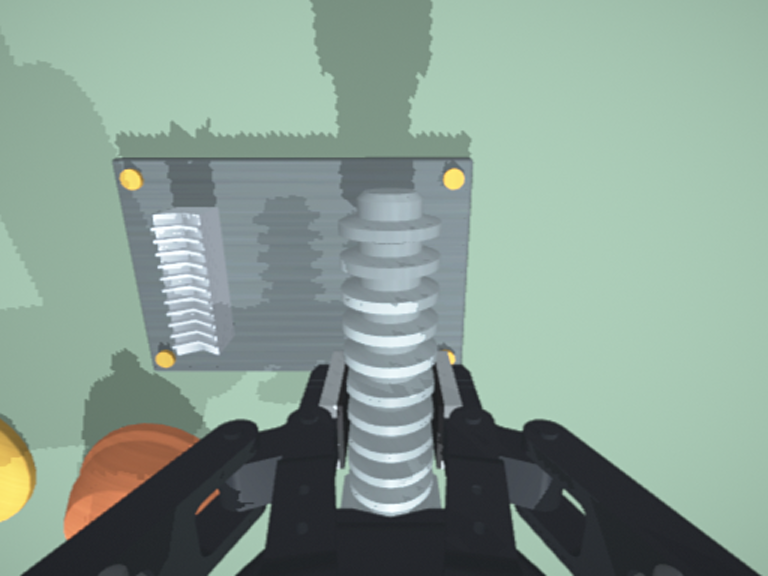

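The coarse bolt hangs over the brass row, at (390,350), with the grey row clear on the left. I'll lower it in stages and watch the force.

```bash
python3 -m creep '[[[0.001,0,0.015],[0,0,0],0],[[0.001,0,0.03],[0,0,0],0],[[0.001,0,0.043],[0,0,0],0],[[0.001,0,0.05],[0,0,0],0],[[0.001,0,0.05],[0,0,0],0],[[0.001,0,0.05],[0,0,0],0]]'
python3 - <<'E'
from h import *
from bench import status
s=status.observe(); print(s["time"],rel(s,(.5492,.2616,.0993),17.45),s["force"])
E
```

```text
time: 8.2
tcp_pos: [0.5497, 0.2624, 0.1117]
tcp_rot: [0.0, 0.592, 0.806, 0.0]
force: [-0.3, -0.1, -3.6]
opening: 0.0275
8.2 (array([-0.0006, -0.0007,  0.0124]), array([ 0.0007, -0.    , -0.0003])) [-0.30784271 -0.05841853 -3.55295018]
```

```bash
python3 -m creep '[[[-0.0005,-0.0007,0.003],[0,0,0],0],[[-0.0005,-0.0007,0.006],[0,0,0],0],[[-0.0005,-0.0007,0.008],[0,0,0],0],[[-0.0005,-0.0007,0.0095],[0,0,0],0],[[-0.0005,-0.0007,0.0095],[0,0,0],0],[[-0.0005,-0.0007,0.0095],[0,0,0],0]]'
python3 - <<'E'
from h import *
from bench import status
s=status.observe(); print(s["time"],rel(s,(.5492,.2616,.0993),17.45),s["force"],s["moment"])
E
```

```text
time: 8.95
tcp_pos: [0.549, 0.2616, 0.1018]
tcp_rot: [0.0, 0.592, 0.806, 0.0]
force: [-0.6, -0.0, -4.8]
opening: 0.0272
8.95 (array([-0.0001,  0.0002,  0.0025]), array([ 0.0002, -0.    , -0.0004])) [-0.57858213 -0.01141073 -4.75645295] [-0.04203083 -0.00458829 -0.01458953]
```

There is no contact at 2.5 mm above seat height, which is already below the tooth tops, so the phase is right. I'll lower it the rest of the way.

```bash
python3 -m creep '[[[0,0,0.001],[0,0,0],0],[[0,0,0.002],[0,0,0],0],[[0,0,0.002],[0,0,0],0],[[0,0,0.002],[0,0,0],0]]'; python3 -m creep '[[[0,0,0.0005],[0,0,0],0],[[0,0,0.001],[0,0,0],0],[[0,0,0.001],[0,0,0],0],[[0,0,0.001],[0,0,0],0]]'
python3 - <<'E'
from h import *
from bench import status
s=status.observe(); print(s["time"],rel(s,(.5492,.2616,.0993),17.45),s["force"],s["moment"])
E
```

```text
time: 9.45
tcp_pos: [0.5489, 0.2616, 0.0997]
tcp_rot: [-0.0, 0.592, 0.806, 0.0]
force: [-0.3, 0.8, -4.9]
opening: 0.0277
time: 9.95
tcp_pos: [0.5491, 0.2618, 0.0995]
tcp_rot: [0.0, 0.592, 0.806, 0.0]
force: [-2.9, 0.2, 6.4]
opening: 0.0278
9.95 (array([-0.0002,  0.0001,  0.0002]), array([ 0.0007, -0.0002, -0.0003])) [-2.92286051  0.22729492  6.41593625] [-0.07506633  0.68198629  0.00094253]
```

```bash
python3 -m creep '[[[0,0,-0.0005],[0,0,0],0.36],[[0,0,-0.0005],[0,0,0],0.4],[[0,0,-0.0005],[0,0,0],0.45],[[0,0,-0.0005],[0,0,0],0.55],[[0,0,-0.0005],[0,0,0],0.65],[[0,0,-0.0005],[0,0,0],0.7],[[0,0,-0.0005],[0,0,0],0.7]]'; python3 -m creep '[[[0,0,-0.02],[0,0,0],0.7],[[0,0,-0.05],[0,0,0],0.7],[[0,0,-0.09],[0,0,0],0.8],[[0,-0.02,-0.12],[0,0,0],1],[[0,-0.03,-0.13],[0,0,0],1],[[0,-0.03,-0.13],[0,0,0],1],[[0,-0.03,-0.13],[0,0,0],1]]'
python3 - <<'E'
from h import *
from bench import status,viewer
import pickle
s=status.observe(); im=viewer.get_image("wrist"); pickle.dump((s,im),open("wc4.pkl","wb"))
print(s["time"],s["tcp_pos"],s["force"],s["opening"])
cv2.imwrite("pics/wc4z.png",cv2.resize(im["color"][:,:,::-1],None,fx=1.5,fy=1.5,interpolation=cv2.INTER_CUBIC))
E
```

```text
time: 10.82
tcp_pos: [0.5489, 0.2616, 0.0992]
tcp_rot: [0.0, 0.592, 0.806, -0.0]
force: [0.5, 0.7, 0.5]
opening: 0.0598
time: 11.7
tcp_pos: [0.5203, 0.2526, 0.2281]
tcp_rot: [-0.0, 0.592, 0.806, -0.001]
force: [-0.3, -0.3, 0.2]
opening: 0.0855
11.7 [0.52030906 0.25257447 0.22813048] [-0.31873945 -0.26988468  0.18243115] 0.0854660211577285
```

View pics/wc4z.png

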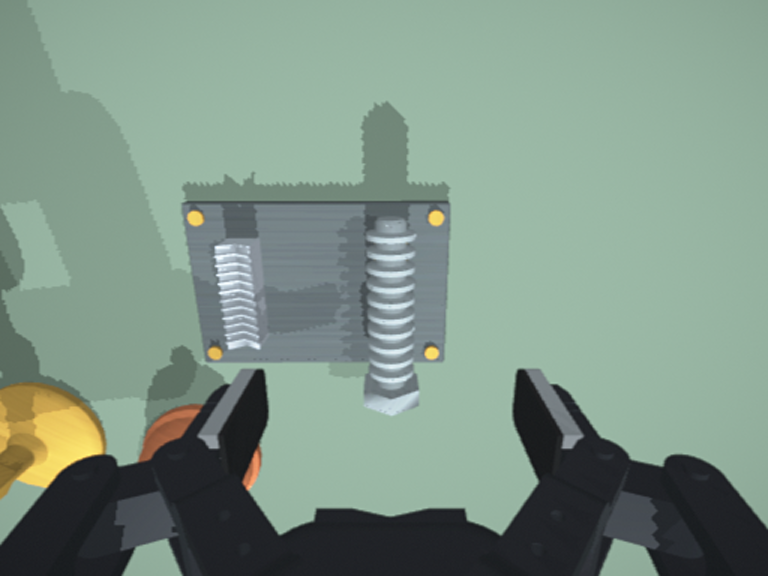

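The coarse bolt now lies on the brass row, from (390,225) to the head at (391,400), and looks straight. I'll measure it against the gauge screws in the same picture.

```bash
cat > meas.py <<'E'
from h import *
import pickle,sys
np.set_printoptions(precision=4,suppress=True)
def screws(s,im,approx,r=6):
    K=cam(im);T=T_cw(im,s);hsv=cv2.cvtColor(im["color"],cv2.COLOR_RGB2HSV);br=cv2.inRange(hsv,(12,120,40),(30,255,255));P=[]
    for u,v in approx:
        M=cv2.moments(br[v-r:v+r+1,u-r:u+r+1],True);P.append(ray(K,T,(u-r+M["m10"]/M["m00"],v-r+M["m01"]/M["m00"]),.011)[0])
    P=np.array(P);d=P[3]-P[0]+P[2]-P[1];yaw=np.arctan2(d[1],d[0]);c=P.mean(0)
    return P,c,yaw
def crests(o,lo,hi):
    """centres of wide runs: smooth edge width, find peaks midpoints via local threshold"""
    v=o[:,0];w=(o[:,2]-o[:,1]+1).astype(float);w[o[:,1]<0]=0
    return v,w
def toframe(P,c,yaw,yo):
    q=np.array(P)[...,:2]-c[:2];C,S=np.cos(yaw),np.sin(yaw)
    return np.stack([q@[C,S],q@[-S,C]-yo],-1)
E
python3 - <<'E'
from meas import *
s,im=pickle.load(open("wc4.pkl","rb"));K=cam(im);T=T_cw(im,s)
P,c,y=screws(s,im,[(130,145),(290,145),(288,235),(143,235)]);print(P,c,np.degrees(y))
m,o=bolt(s,im,235,290,145,275);print([(a,b,d-b+1) for a,b,d,_ in o.tolist()])
E
```

```text
[[0.5291 0.119  0.011 ]
 [0.481  0.2718 0.011 ]
 [0.5766 0.3018 0.011 ]
 [0.6246 0.1489 0.011 ]] [0.5528 0.2104 0.011 ] 17.40420005143749
[(145, 235, 50), (146, 235, 50), (147, 235, 50), (148, 235, 51), (149, 235, 52), (150, 235, 53), (151, 235, 55), (152, 235, 55), (153, 235, 55), (154, 235, 55), (155, 235, 55), (156, 235, 55), (157, 235, 55), (158, 235, 55), (159, 235, 55), (160, 235, 55), (161, 235, 55), (162, 235, 55), (163, 235, 55), (164, 235, 55), (165, 235, 55), (166, 235, 55), (167, 235, 55), (168, 235, 55), (169, 235, 55), (170, 235, 55), (171, 235, 55), (172, 235, 55), (173, 235, 55), (174, 235, 55), (175, 235, 55), (176, 235, 55), (177, 235, 55), (178, 235, 55), (179, 235, 55), (180, 235, 55), (181, 235, 55), (182, 235, 55), (183, 235, 55), (184, 235, 55), (185, 235, 55), (186, 235, 55), (187, 235, 55), (188, 235, 55), (189, 235, 55), (190, 235, 55), (191, 235, 55), (192, 235, 55), (193, 235, 55), (194, 235, 55), (195, 235, 55), (196, 235, 55), (197, 235, 55), (198, 235, 55), (199, 235, 55), (200, 235, 55), (201, 235, 55), (202, 235, 55), (203, 235, 55), (204, 235, 55), (
[... 418 characters left out ...]
1, 235, 49), (232, 235, 48), (233, 235, 48), (234, 235, 47), (235, 235, 47), (236, 235, 48), (237, 235, 48), (238, 235, 48), (239, 235, 49), (240, 235, 55), (241, 246, 30), (242, 247, 28), (243, 247, 28), (244, 246, 29), (245, 246, 30), (246, 246, 30), (247, 246, 30), (248, 246, 30), (249, 244, 33), (250, 244, 34), (251, 244, 34), (252, 244, 34), (253, 244, 34), (254, 243, 35), (255, 243, 35), (256, 243, 35), (257, 243, 36), (258, 243, 36), (259, 243, 36), (260, 243, 36), (261, 243, 36), (262, 243, 36), (263, 243, 36), (264, 243, 36), (265, 243, 36), (266, 243, 36), (267, 243, 36), (268, 243, 36), (269, 243, 36), (270, 243, 35), (271, 244, 33), (272, 247, 27), (273, 250, 21), (274, 253, 16)]
```

```bash
python3 - <<'E'
from meas import *
s,im=pickle.load(open("wc4.pkl","rb"))
cv2.imwrite("pics/wc4c.png",cv2.resize(im["color"][:,:,::-1][138:284,225:300],None,fx=4,fy=4,interpolation=cv2.INTER_NEAREST))
g=cv2.cvtColor(im["color"],cv2.COLOR_RGB2GRAY)
print(g[145:262,273].tolist());print(g[145:262,247].tolist());print(g[160:175,240:282])
E
```

```text
[132, 130, 130, 129, 120, 118, 128, 127, 119, 124, 126, 128, 167, 201, 205, 199, 151, 119, 116, 117, 123, 127, 132, 162, 201, 206, 201, 156, 128, 116, 119, 125, 128, 133, 162, 202, 205, 200, 152, 118, 116, 122, 126, 130, 138, 185, 204, 204, 177, 121, 115, 121, 124, 125, 132, 157, 199, 204, 178, 125, 116, 121, 125, 128, 132, 157, 199, 203, 179, 141, 121, 121, 125, 129, 130, 155, 196, 201, 180, 129, 119, 123, 126, 129, 138, 183, 201, 198, 148, 121, 121, 125, 129, 132, 155, 195, 198, 177, 130, 119, 123, 126, 132, 152, 186, 195, 176, 125, 111, 113, 113, 113, 112, 113, 112, 108, 118]
[79, 77, 78, 78, 79, 79, 79, 80, 101, 112, 117, 122, 145, 170, 174, 167, 109, 78, 84, 104, 111, 117, 123, 143, 157, 171, 172, 111, 80, 97, 107, 112, 117, 124, 144, 168, 171, 163, 109, 99, 105, 112, 114, 121, 132, 156, 151, 149, 136, 106, 105, 110, 113, 118, 125, 142, 164, 168, 155, 110, 106, 110, 114, 119, 126, 142, 163, 167, 145, 114, 107, 112, 115, 120, 127, 144, 161, 164, 142, 113, 109, 113, 118, 122, 131, 151, 160, 154, 125, 110, 111, 116, 120, 129, 143, 156, 156, 132, 112, 111, 114, 119, 123, 133, 151, 1
[... 1984 characters left out ...]
 [110 109 110 106  99 122 154 172 184 192 201 206 210 214 215 216 219 220
  221 221 221 222 225 226 227 227 226 223 220 220 200 196 206 201 180 151
  134 131 131 131 131 131]
 [110 109 110 109  92  84  93 111 146 170 191 204 209 213 215 216 219 221
  222 222 224 224 225 227 225 226 224 221 219 218 202 174 167 156 139 132
  131 131 132 131 132 133]
 [109 110 110 108  91  77  75  80  95 108 123 144 158 172 180 193 204 209
  210 212 218 218 216 215 209 203 201 196 185 169 146 123 122 128 128 130
  130 131 131 131 131 131]
 [112 113 112  97  82  79  86  97 101 103 107 119 130 140 145 154 161 166
  169 171 174 176 177 176 173 172 170 166 160 151 134 117 113 116 121 126
  128 129 130 130 129 129]]
```

View pics/wc4c.png

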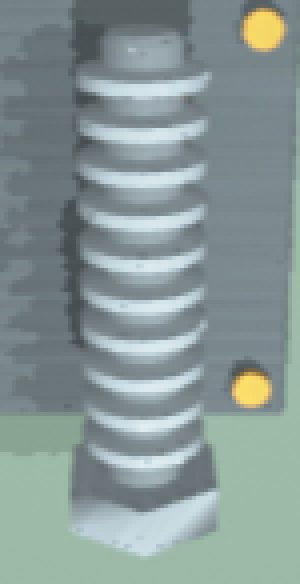

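```bash
python3 - <<'E'
from meas import *
def bands(im,u,v0,v1,thr):
    g=cv2.cvtColor(im["color"],cv2.COLOR_RGB2GRAY)[:,u-1:u+2].mean(1);a=g>thr;out=[];v=v0
    while v<v1:
        if a[v]:
            e=v
            while a[e]:e+=1
            # subpixel threshold crossings
            lo=v-1+(thr-g[v-1])/(g[v]-g[v-1]);hi=e-1+(g[e-1]-thr)/(g[e-1]-g[e]);out.append((lo+hi)/2);v=e
        v+=1
    return np.array(out)
for f,u,v0,v1 in(("wc.pkl",262,130,233),("wc4.pkl",261,155,255)):
    s,im=pickle.load(open(f,"rb"));K=cam(im);T=T_cw(im,s)
    b=bands(im,u,v0,v1,190);print(f,b)
    if len(b)!=10: continue
    x=np.arange(-45,46,10)/1e3
    for z in(.055,.060,.065,.070):
        P=ray(K,T,np.c_[np.full(10,u),b],z);d=P@np.array([.954,.3,0]);p=np.polyfit(x,d,1);print(z,p[0],(d-np.polyval(p,x))[[0,-1]]*1e3)
        if z==.06:
            print(P.mean(0)); q=toframe(P.mean(0),np.array([.5529,.2104]),np.radians(17.45),.05);print(q)
E
```

```text
wc.pkl [136.6009 149.2116 161.1727 172.8141 184.5498 195.6103 206.6207 217.0761
 227.4931]
wc4.pkl [160.4538 171.7562 182.8182 193.744  204.3255 214.6625 224.7171 234.5019
 244.1554 253.51  ]
0.055 1.0181778658526617 [0.0913 0.0233]
0.06 0.9972086004234503 [0.0895 0.0228]
[0.5371 0.2587 0.06  ]
[-0.0005  0.0008]
0.065 0.9762393349942369 [0.0876 0.0224]
0.07 0.955270069565026 [0.0857 0.0219]
```

The crest spacing puts the crest tops at z ≈ 0.059, against 0.060 when seated and 0.065 if standing on the teeth. The bolt is off by (-0.5, +0.8) mm, so the coarse bolt is done. Next I'll move to the fine bolt.

```bash
python3 - <<'E'
from h import *
from bench import status
print(rel(status.observe(),(.550,-.195,.22),17.6))
E
```

```text
(array([-0.4359, -0.1058,  0.0082]), array([-0.0016,  0.0002, -0.003 ]))
```

```bash
python3 -m creep '[[[-0.04,-0.01,0],[0,0,0],1],[[-0.09,-0.022,0],[0,0,0],1],[[-0.14,-0.034,0],[0,0,0],1],[[-0.19,-0.046,0],[0,0,0],1],[[-0.24,-0.058,0],[0,0,0],1],[[-0.29,-0.07,0],[0,0,0],1],[[-0.34,-0.082,0.004],[0,0,0],1],[[-0.38,-0.092,0.008],[0,0,0],1],[[-0.415,-0.1,0.008],[0,0,-0.003],1],[[-0.436,-0.106,0.008],[0,0,-0.003],1],[[-0.436,-0.106,0.008],[0,0,-0.003],1],[[-0.436,-0.106,0.008],[0,0,-0.003],1],[[-0.436,-0.106,0.008],[0,0,-0.003],1],[[-0.436,-0.106,0.008],[0,0,-0.003],1]]'
python3 - <<'E'
from h import *
from bench import status,viewer
import pickle
s=status.observe(); im=viewer.get_image("wrist"); pickle.dump((s,im),open("wf.pkl","wb"))
print(s["time"],s["tcp_pos"],s["qd"])
cv2.imwrite("pics/wfz.png",cv2.resize(im["color"][:,:,::-1],None,fx=1.5,fy=1.5,interpolation=cv2.INTER_CUBIC))
m,o=bolt(s,im,225,300,100,280);print([(a,b,d) for a,b,d,_ in o.tolist()])
E
```

```text
time: 13.5
tcp_pos: [0.5499, -0.1944, 0.2213]
tcp_rot: [0.0, 0.59, 0.807, 0.0]
force: [0.8, 0.5, -0.2]
opening: 0.0856
13.5 [ 0.54986248 -0.19441773  0.22134373] [-0.00285915  0.00193232 -0.0034589  -0.00108555  0.00026498 -0.00255764]
[(100, -1, -1), (101, -1, -1), (102, -1, -1), (103, -1, -1), (104, -1, -1), (105, -1, -1), (106, -1, -1), (107, -1, -1), (108, -1, -1), (109, -1, -1), (110, -1, -1), (111, -1, -1), (112, -1, -1), (113, -1, -1), (114, -1, -1), (115, -1, -1), (116, -1, -1), (117, -1, -1), (118, -1, -1), (119, -1, -1), (120, -1, -1), (121, -1, -1), (122, -1, -1), (123, -1, -1), (124, -1, -1), (125, 255, 265), (126, 249, 270), (127, 248, 271), (128, 247, 272), (129, 244, 275), (130, 243, 276), (131, 242, 276), (132, 243, 275), (133, 246, 272), (134, 247, 272), (135, 247, 272), (136, 244, 275), (137, 243, 276), (138, 243, 276), (139, 243, 275), (140, 246, 272), (141, 247, 272), (142, 247, 273), (143, 244, 275), (144, 243, 276), (145, 243, 276), (146, 244, 275), (147, 245, 272), (148, 247, 271), (149, 247, 272), (150, 244, 275), (151, 243, 276), (152, 243, 276), (153, 244, 2
[... 1416 characters left out ...]
(237, 244, 278), (238, 243, 278), (239, 243, 278), (240, 243, 278), (241, 243, 278), (242, 243, 278), (243, 243, 278), (244, 243, 278), (245, 242, 279), (246, 242, 279), (247, 242, 279), (248, 242, 279), (249, 242, 279), (250, 242, 279), (251, 242, 279), (252, 242, 279), (253, 242, 279), (254, 242, 279), (255, 242, 279), (256, 242, 279), (257, 242, 279), (258, 242, 278), (259, 243, 276), (260, 247, 273), (261, 250, 270), (262, 253, 268), (263, 256, 265), (264, 259, 262), (265, -1, -1), (266, -1, -1), (267, -1, -1), (268, -1, -1), (269, -1, -1), (270, -1, -1), (271, -1, -1), (272, -1, -1), (273, -1, -1), (274, -1, -1), (275, -1, -1), (276, -1, -1), (277, -1, -1), (278, -1, -1), (279, -1, -1)]
```

View pics/wfz.png

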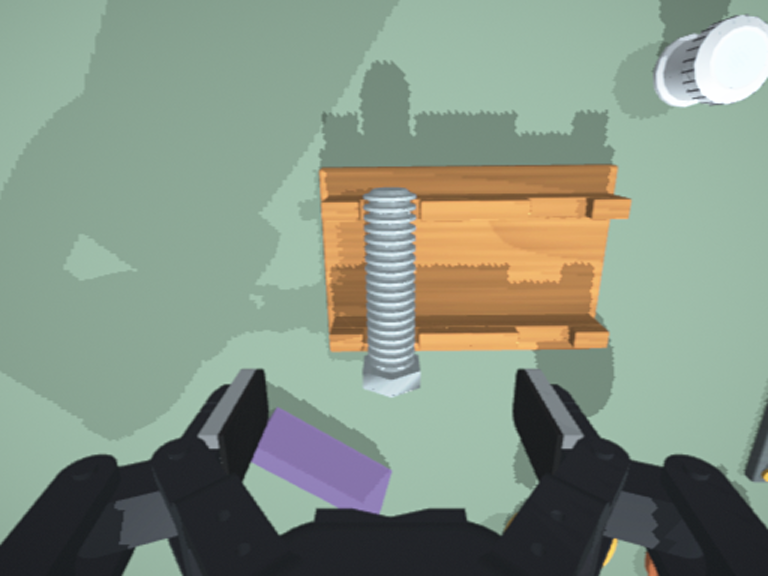

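```bash
cat >> meas.py <<'E'
def peaks(im,u,v0,v1):
    from scipy.signal import find_peaks
    g=cv2.cvtColor(im["color"],cv2.COLOR_RGB2GRAY)[:,u-1:u+2].mean(1)
    p,_=find_peaks(g[v0:v1],prominence=8);out=[]
    for k in p+v0:
        w=np.arange(k-3,k+4);ww=np.clip(g[w]-g[w].min()-.3*np.ptp(g[w]),0,None);out.append((w*ww).sum()/ww.sum())
    return np.array(out)
E
python3 - <<'E'
from meas import *
s,im=pickle.load(open("wf.pkl","rb"));K=cam(im);T=T_cw(im,s)
v=np.array([130.7,137.8,144.7,151.6,158.5,165.5,172.2,178.7,185.0]);x=(-51+6*np.arange(9))/1e3
u=np.array([259.2,259.3,259.5,259.5,259.5,259.5,259.5,259.6,259.7])
P=ray(K,T,np.c_[u,v],.045);px=np.polyfit(x,P[:,0],1);py=np.polyfit(x,P[:,1],1);print(px,py,np.hypot(px[0],py[0]),np.degrees(np.arctan2(py[0],px[0])))
b=peaks(im,260,127,236);print(len(b),b)
if len(b)==18:
    x=(-51+6*np.arange(18))/1e3;P=ray(K,T,np.c_[np.full(18,260),b],.06);px=np.polyfit(x,P[:,0],1);py=np.polyfit(x,P[:,1],1);print(px,py,np.hypot(px[0],py[0]))
# silhouette yaw over full length at z=.045
q=ray(K,T,[(259.4,145),(260.4,230)],.045);d=q[1]-q[0];print(np.degrees(np.arctan2(d[1],d[0])))
# bolt ends: tip row 126 top of end, head start ~236
print(ray(K,T,[(260,127)],.045),ray(K,T,[(260,236.5)],.045))
E
```

```text
[0.9584 0.5508] [ 0.3112 -0.1945] 1.0076672417321062 17.986454319186908
18 [128.6107 133.0526 140.3712 144.0263 147.9947 155.3011 162.55   169.6419
 176.5628 183.454  190.0162 196.7637 203.0355 209.6562 215.7226 221.9247
 228.0861 234.0897]
[0.893  0.5401] [ 0.2837 -0.1976] 0.936999467792778
18.25536278195706
[[ 0.4989 -0.2107  0.045 ]] [[ 0.5971 -0.1795  0.045 ]]
```

```bash
python3 - <<'E'
from meas import *
s,im=pickle.load(open("wf.pkl","rb"));K=cam(im);T=T_cw(im,s)
b=peaks(im,260,127,236);b=np.delete(b,[0,3]);x=(-51+6*np.arange(16))/1e3
P=ray(K,T,np.c_[np.linspace(259.3,260.3,16),b],.06);px=np.polyfit(x,P[:,0],1);py=np.polyfit(x,P[:,1],1);print(px,py,np.hypot(px[0],py[0]))
# same for placed coarse & rack coarse: band method vs edges
mid=np.array([px[1],py[1]]);print(rel(s,tuple(mid+.012*np.array([.951,.309]))+(.099,),18))
E
```

```text
[0.9459 0.5503] [ 0.3101 -0.1945] 0.9954532891070836
(array([-0.0001,  0.0123,  0.1223]), array([ 0.0002,  0.0001, -0.0061]))
```

Two independent fits agree on the fine bolt's mid-point at (0.5505, -0.1945). I'll grip it 12 mm towards the head.

```bash
python3 -m creep '[[[0,0.006,0.03],[0,0,-0.006],1],[[0,0.012,0.06],[0,0,-0.006],1],[[0,0.012,0.09],[0,0,-0.006],1],[[0,0.012,0.115],[0,0,-0.006],1],[[0,0.012,0.122],[0,0,-0.006],1],[[0,0.012,0.122],[0,0,-0.006],1],[[0,0.012,0.122],[0,0,-0.006],1],[[0,0.012,0.122],[0,0,-0.006],0],[[0,0.012,0.122],[0,0,-0.006],0],[[0,0.012,0.122],[0,0,-0.006],0],[[0,0.012,0.122],[0,0,-0.006],0],[[0,0.012,0.122],[0,0,-0.006],0],[[0,0.012,0.122],[0,0,-0.006],0],[[0,0.012,0.122],[0,0,-0.006],0],[[0,0.012,0.122],[0,0,-0.006],0]]' 60
python3 -m creep '[[[0,0,-0.02],[0,0,0],0],[[0,0,-0.05],[0,0,0],0],[[0,0,-0.08],[0,0,0],0],[[0,0,-0.1],[0,0,0],0],[[0,0,-0.1],[0,0,0],0],[[0,0,-0.1],[0,0,0],0]]'
python3 - <<'E'
from h import *
from bench import status,viewer
import pickle
s=status.observe(); im=viewer.get_image("wrist"); pickle.dump((s,im),open("wf2.pkl","wb"))
print(s["time"],s["tcp_pos"],s["force"],s["opening"])
cv2.imwrite("pics/wf2z.png",cv2.resize(im["color"][:,:,::-1],None,fx=1.5,fy=1.5,interpolation=cv2.INTER_CUBIC))
b=viewer.get_image("scene")["color"][:,:,::-1];cv2.imwrite("pics/sf2.png",cv2.resize(b[100:310,110:330],None,fx=2.7,fy=2.7,interpolation=cv2.INTER_CUBIC))
print(rel(s,(.5679,.1627,.16),17.45))
E
```

```text
time: 15.42
tcp_pos: [0.5614, -0.1917, 0.0996]
tcp_rot: [0.0, 0.588, 0.809, -0.0]
force: [-0.7, -3.2, 6.1]
opening: 0.0278
time: 16.18
tcp_pos: [0.5608, -0.1913, 0.1979]
tcp_rot: [-0.001, 0.588, 0.809, -0.0]
force: [1.2, 0.5, -4.9]
opening: 0.0274
16.175 [ 0.56083756 -0.19130906  0.19794347] [ 1.19807645  0.50142036 -4.94599359] 0.027382981484400912
(array([0.3346, 0.1158, 0.0382]), array([-0.0012, -0.0011,  0.0086]))
```

View pics/wf2z.png

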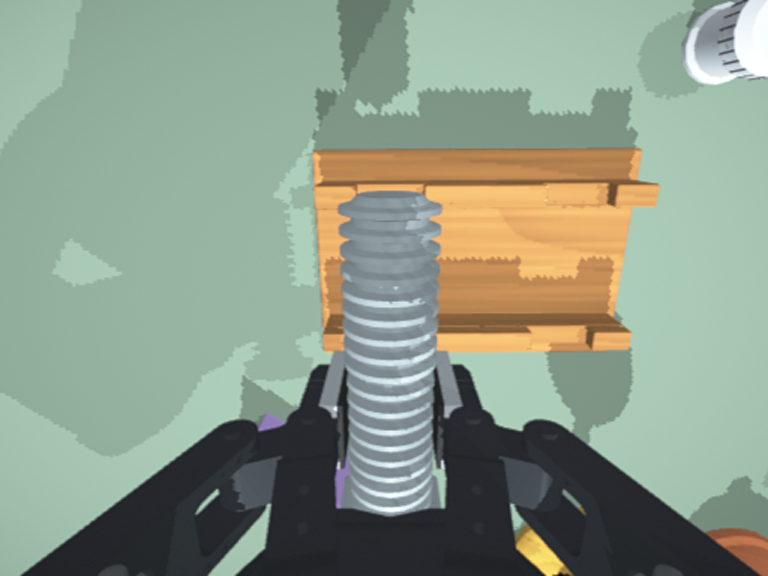

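View pics/sf2.png

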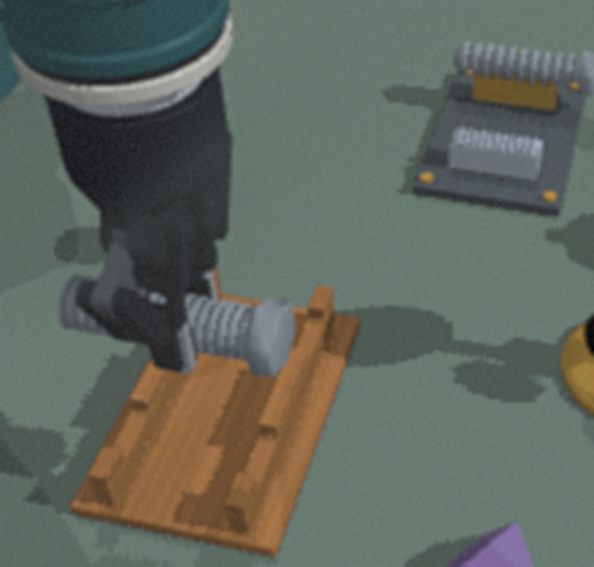

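The fine bolt is held level, and the scene also shows the coarse bolt lying on the brass row. I'll refine the fine bolt's axial offset in the hand.

```bash
python3 - <<'E'
from meas import *
s,im=pickle.load(open("wf2.pkl","rb"))
m,o=bolt(s,im,218,305,124,205);print([(a,b,d) for a,b,d,_ in o.tolist()])
s2,im2=pickle.load(open("wc2.pkl","rb"))
print(peaks(im,260,175,335));print(peaks(im2,260,175,335))
x=np.array([-51,-45,-39,-33])/1e3
try: print(held(im,x,np.array([138.,151,164,177]),g0=(-.0112,.0546,0))[2])
except Exception as e: print(e)
E
```

```text
[(124, -1, -1), (125, -1, -1), (126, -1, -1), (127, -1, -1), (128, 248, 274), (129, 240, 280), (130, 238, 281), (131, 237, 282), (132, 236, 283), (133, 235, 284), (134, 234, 286), (135, 231, 288), (136, 227, 292), (137, 226, 293), (138, 226, 293), (139, 226, 293), (140, 226, 293), (141, 226, 293), (142, 227, 292), (143, 229, 290), (144, 233, 286), (145, 234, 285), (146, 234, 285), (147, 234, 285), (148, 232, 288), (149, 229, 290), (150, 227, 292), (151, 227, 293), (152, 227, 293), (153, 227, 293), (154, 227, 292), (155, 227, 292), (156, 227, 292), (157, 229, 290), (158, 231, 288), (159, 234, 285), (160, 233, 286), (161, 232, 288), (162, 229, 290), (163, 228, 292), (164, 227, 292), (165, 227, 292), (166, 227, 292), (167, 227, 292), (168, 227, 292), (169, 228, 292), (170, 228, 291), (171, 229, 290), (172, 231, 288), (173, 232, 288), (174, 230, 289), (175, 229, 291), (176, 228, 291), (177, 228, 292), (178, 228, 292), (179, 228, 292), (180, 228, 292), (181, 228, 292), (182, 228, 291), (183, 228, 291), (184, 229, 290), (185, 230, 288), (186, 231, 289), (187, 230, 290), (188, 229, 291), (189, 228, 291), (190, 228, 291), (191, 228, 291), (192, 228, 291), (193, 228, 291), (194, 228, 291), (195, 228, 291), (196, 229, 290), (197, 230, 289), (198, 231, 289), (199, 230, 289), (200, 230, 290), (201, 229, 291), (202, 229, 291), (203, 229, 291), (204, 229, 291)]
[192.4884 192.9649 203.0819 216.1547 229.1412 241.6933 254.278  265.643
 277.2398 288.289  299.1733 309.6779 319.9206 329.8319]
[190.5    206.8014 228.2786 249.6207 268.9156 287.834  305.7224 322.699 ]
[[139.8521  70.1632]
 [153.8027  69.0706]
 [167.3256  68.0115]
 [180.44    66.9844]]
```

```bash
python3 -m creep '[[[0.03,0.011,0],[0,0,0],0],[[0.07,0.026,0],[0,0,0.009],0],[[0.11,0.041,0],[0,0,0.009],0],[[0.15,0.057,0],[0,0,0.009],0],[[0.19,0.072,0.005],[0,0,0.009],0],[[0.23,0.087,0.01],[0,0,0.009],0],[[0.27,0.102,0.02],[0,0,0.009],0],[[0.3,0.114,0.03],[0,0,0.009],0],[[0.32,0.122,0.035],[0,0,0.009],0],[[0.33,0.126,0.038],[0,0,0.009],0],[[0.3346,0.1272,0.038],[0,0,0.009],0],[[0.3346,0.1272,0.038],[0,0,0.009],0],[[0.3346,0.1272,0.038],[0,0,0.009],0],[[0.3346,0.1272,0.038],[0,0,0.009],0]]'
python3 - <<'E'
from h import *
from bench import status,viewer
s=status.observe(); print(s["time"],rel(s,(.5788,.1661,.0996),17.45),s["force"])
im=viewer.get_image("wrist");cv2.imwrite("pics/wf3z.png",cv2.resize(im["color"][:,:,::-1],None,fx=1.5,fy=1.5,interpolation=cv2.INTER_CUBIC))
E
```

```text
time: 18.02
tcp_pos: [0.5792, 0.1655, 0.1615]
tcp_rot: [0.0, 0.592, 0.806, 0.0]
force: [-0.3, 0.3, -4.1]
opening: 0.0274
18.025 (array([ 0.0007, -0.0003,  0.0619]), array([ 0.0003,  0.0001, -0.001 ])) [-0.2820388   0.31117645 -4.07487659]
```

View pics/wf3z.png

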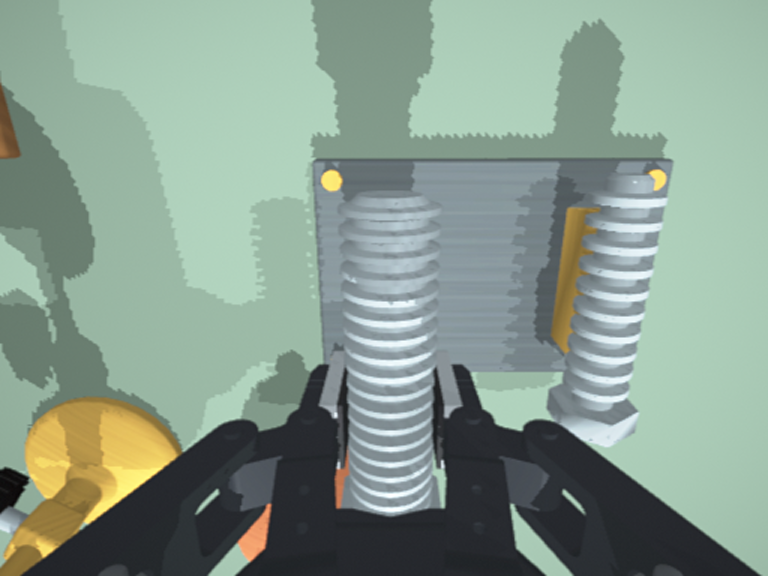

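The fine bolt hangs over the grey row at (390,350), with the coarse bolt resting on the right. Lowering it.

```bash
python3 -m creep '[[[0,0,0.015],[0,0,0],0],[[0,0,0.03],[0,0,0],0],[[0,0,0.045],[0,0,0],0],[[0,0,0.054],[0,0,0],0],[[0,0,0.054],[0,0,0],0],[[0,0,0.054],[0,0,0],0]]'
python3 - <<'E'
from h import *
from bench import status
s=status.observe(); print(s["time"],rel(s,(.5788,.1661,.0996),17.45),s["force"],s["moment"])
E
```

```text
time: 18.82
tcp_pos: [0.5794, 0.1661, 0.1077]
tcp_rot: [0.0, 0.592, 0.806, 0.0]
force: [-0.4, -0.3, -5.0]
opening: 0.0272
18.825 (array([ 0.0001, -0.0006,  0.0081]), array([ 0.0007,  0.    , -0.0003])) [-0.43788688 -0.314217   -4.95385195] [0.02299854 0.01222206 0.00474416]
```

```bash
python3 -m creep '[[[0,-0.0005,0.002],[0,0,0],0],[[0,-0.0005,0.004],[0,0,0],0],[[0,-0.0005,0.0055],[0,0,0],0],[[0,-0.0005,0.0055],[0,0,0],0],[[0,-0.0005,0.0055],[0,0,0],0]]'
python3 - <<'E'
from h import *
from bench import status
s=status.observe(); print(s["time"],rel(s,(.5788,.1661,.0996),17.45),s["force"],s["moment"])
E
```

```text
time: 19.45
tcp_pos: [0.5787, 0.1659, 0.1017]
tcp_rot: [0.0, 0.592, 0.806, 0.0]
force: [0.2, 0.3, -5.6]
opening: 0.0278
19.45 (array([0.0002, 0.0002, 0.0021]), array([ 0.0001,  0.    , -0.0003])) [ 0.23684994  0.25601682 -5.55586302] [-0.04213917 -0.0748233   0.04404072]
```

It is 2.1 mm above the seat with no contact, already past the 3.5 mm tooth-tip height, so it is in phase. I'll lower it the rest of the way.

```bash
python3 -m creep '[[[0,0,0.0008],[0,0,0],0],[[0,0,0.0015],[0,0,0],0],[[0,0,0.0015],[0,0,0],0],[[0,0,0.0015],[0,0,0],0]]'; python3 -m creep '[[[0,0,0.0005],[0,0,0],0],[[0,0,0.001],[0,0,0],0],[[0,0,0.001],[0,0,0],0],[[0,0,0.001],[0,0,0],0]]'
python3 - <<'E'
from h import *
from bench import status
s=status.observe(); print(s["time"],rel(s,(.5788,.1661,.0996),17.45),s["force"],s["moment"])
E
```

```text
time: 19.95
tcp_pos: [0.5787, 0.1659, 0.1002]
tcp_rot: [-0.0, 0.592, 0.806, -0.0]
force: [0.1, 0.3, -4.9]
opening: 0.0273
time: 20.45
tcp_pos: [0.5788, 0.1661, 0.0999]
tcp_rot: [0.0, 0.592, 0.806, 0.0]
force: [-4.1, 1.1, 5.0]
opening: 0.0277
20.45 (array([0.0001, 0.    , 0.0003]), array([ 0.0007, -0.0001, -0.0003])) [-4.1355592   1.14093818  4.97630967] [ 0.03129643  0.6324778  -0.04739561]
```

```bash
python3 -m creep '[[[0,0,-0.0005],[0,0,0],0.36],[[0,0,-0.0005],[0,0,0],0.4],[[0,0,-0.0005],[0,0,0],0.45],[[0,0,-0.0005],[0,0,0],0.55],[[0,0,-0.0005],[0,0,0],0.65],[[0,0,-0.0005],[0,0,0],0.7],[[0,0,-0.0005],[0,0,0],0.7]]'; python3 -m creep '[[[0,0,-0.02],[0,0,0],0.7],[[0,0,-0.05],[0,0,0],0.7],[[0,0,-0.09],[0,0,0],0.8],[[0,-0.02,-0.12],[0,0,0],1],[[0,-0.03,-0.13],[0,0,0],1],[[0,-0.03,-0.13],[0,0,0],1],[[0,-0.03,-0.13],[0,0,0],1],[[0,-0.03,-0.13],[0,0,0],1]]'
python3 - <<'E'
from meas import *
from bench import status,viewer
s=status.observe(); im=viewer.get_image("wrist"); pickle.dump((s,im),open("wf4.pkl","wb"))
print(s["time"],s["tcp_pos"],s["force"],s["opening"])
cv2.imwrite("pics/wf4z.png",cv2.resize(im["color"][:,:,::-1],None,fx=1.5,fy=1.5,interpolation=cv2.INTER_CUBIC))
print(peaks(im,260,145,255))
t=viewer.get_image("top")["color"];cv2.imwrite("pics/topend.png",t[:,:,::-1])
E
```

```text
time: 21.32
tcp_pos: [0.5786, 0.1659, 0.0997]
tcp_rot: [-0.0, 0.592, 0.806, -0.0]
force: [-0.8, -0.6, 0.1]
opening: 0.0599
time: 22.32
tcp_pos: [0.5501, 0.1569, 0.2285]
tcp_rot: [-0.001, 0.592, 0.806, -0.001]
force: [0.2, 0.3, 0.4]
opening: 0.0855
22.325 [0.5501 0.1569 0.2285] [0.249  0.3055 0.3835] 0.08553182370033265
[151.1338 154.3893 161.3675 168.069  174.8135 181.7567 188.0261 194.7413
 200.8636 207.2291 213.5393 219.6083 225.5595 231.5445 237.0777 242.798
 248.565 ]
```

View pics/wf4z.png

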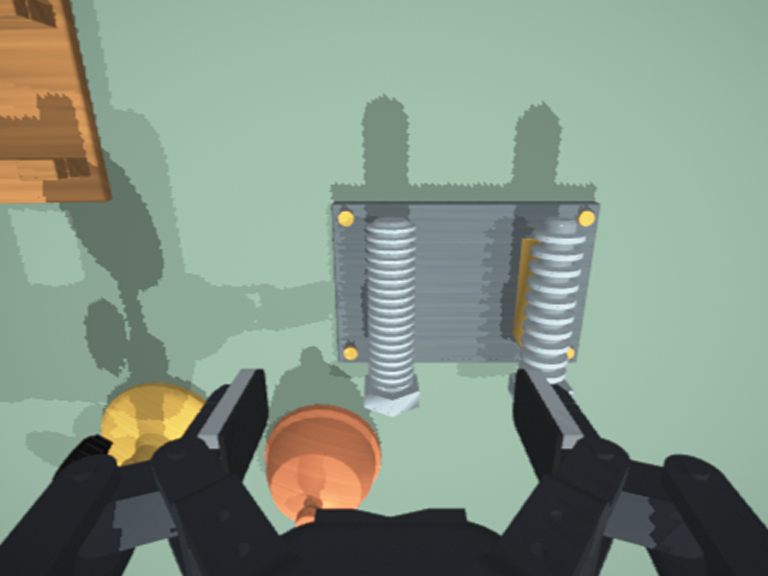

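View pics/topend.png

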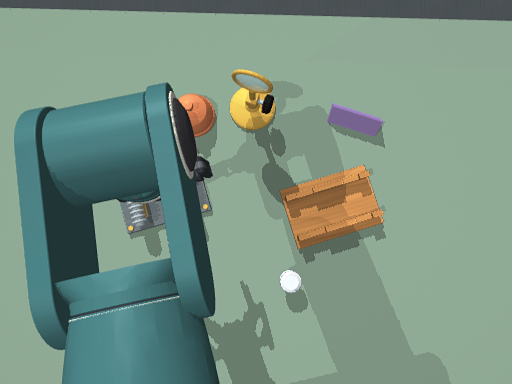

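```bash
python3 - <<'E'
from meas import *
from bench import viewer
s,im=pickle.load(open("wf4.pkl","rb"));K=cam(im);T=T_cw(im,s)
b=peaks(im,260,145,255)[1:];x=(-51+6*np.arange(16))/1e3
print(b[0])
for z in(.055,.06,.0635):
    P=ray(K,T,np.c_[np.full(16,260.3),b],z);d=P@np.array([.954,.3,0]);p=np.polyfit(x,d,1);r=d-np.polyval(p,x)
    mid=np.array([np.polyval(np.polyfit(x,P[:,0],1),0),np.polyval(np.polyfit(x,P[:,1],1),0)])
    print(z,p[0],r.std()*1e3,toframe(mid,np.array([.5529,.2104]),np.radians(17.45),-.05))
g=viewer.get_image("scene")["color"][:,:,::-1]
cv2.imwrite("pics/send.png",cv2.resize(g[100:220,230:390],None,fx=5,fy=5,interpolation=cv2.INTER_CUBIC))
E
```

```text
154.38927738927742
0.055 1.0181877709012688 0.11168314226940368 [0.0021 0.0001]
0.06 0.9972523463380497 0.10938677408782878 [0.     0.0001]
0.0635 0.9825975491437997 0.10777931636074961 [-0.0014  0.0001]
```

View pics/send.png

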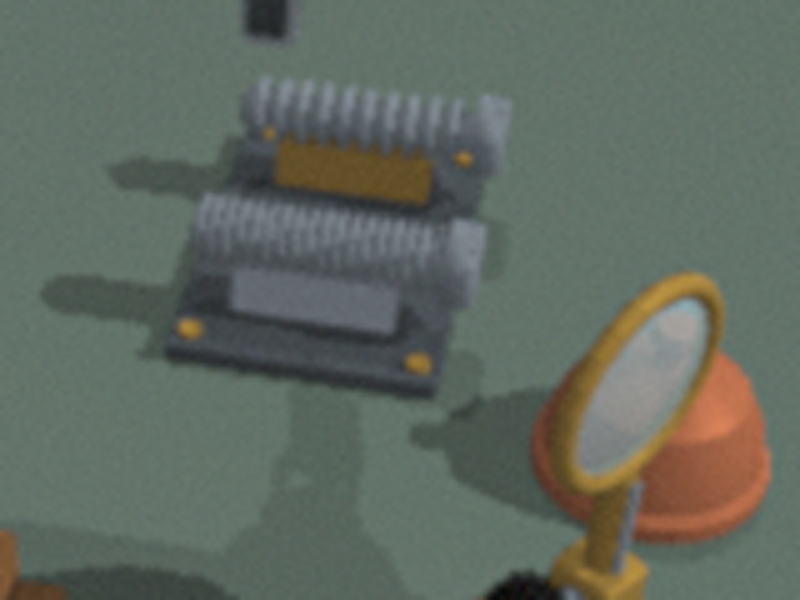

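Both bolts lie parallel to and level on their rows, and the bystanders have not moved. The fine bolt measures (0.0, 0.1) mm off its row point, with crest tops at about 0.0595 m. The gripper is clear and at rest, so I'm handing in.

```bash
python3 - <<'E'
from bench import robot,status
print(robot.job_done()); print(status.observe()["time"])
E
```

```text
the job is handed in; nothing more can be done
None
the job is handed in; nothing more can be done
```

Both bolts are laid in their matching rows and released, and I handed the job in at about 22 s of the 72 s. I gripped each bolt about 12 mm from mid-thread towards the head. Each was lowered in small steps, and both dropped between the teeth on the first try, with no need to shift along the row.

| Bolt | Offset along row | Offset sideways | Crest-top height (seated is 0.060 m) |
|---|---|---|---|
| Coarse, brass row | -0.5 mm | +0.8 mm | about 0.059 m |
| Fine, grey row | 0.0 mm | +0.1 mm | about 0.0595 m |

- **Seating:** both bolts met resistance only at the expected seated height, within 0.3 mm. A bolt standing on the teeth would show crest tops near 0.065 m (coarse) or 0.0635 m (fine).
- **Level and release:** in the final pictures both lie level and parallel to their rows. The gripper is open and well clear, with wrist force near zero.
- **Bystanders:** the lens stand, prism, burner cover and loupe look unmoved in the final top view. I judged that by eye and did not measure it.
- **Weak check:** the camera fit of the coarse bolt's pose while held suggested a tilt of about 0.06 rad. That fit was poorly conditioned, and the scene view and the final fit did not support it. No other check disagreed or failed.

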